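# Walk a heavy carved stone up to the bench stop and lock it

## Robot

A 6-joint arm with a two-finger parallel gripper is mounted at the origin on the work surface. World frame = base frame: x ahead of the robot, y to its left, z up, the work surface at z = 0. Lengths are in m, angles in degrees, forces in N, time in s.
With the tool pointing down it reaches from about 0.4 to 0.825 m from the base axis. Payload 7 kg.
Tool frame: the origin (TCP) lies midway between the tips of the shut fingers; the grasp point (between the pads) lies 19 mm behind it (ctrl.hold_point_z is the distance from the TCP to the grasp point, in m); z points along the fingers, y is the line along which they close (so a half turn about z gives the same grasp; the last joint's range is limited). The gripper opens to 88 mm and grips with 3 to 60 N. Pads are 19 mm wide; open, the fingers measure 130 mm over their backs; the gripper's body (78 mm by 193 mm) begins 47 mm behind the grasp point.
Start: joints at [-55.8, 20.546, 0.682, 0, -70.136, -16.507], TCP at [0.205, -0.643, 0.227] pointing down, gripper open.
Joint ranges: [-176.03, 176.03], [-82.01, 121.73], [-58.28, 71.71], [-173.87, 95.51], [-174.79, -0.11], [-173.66, 173.66]. Speed limits (degrees/s): [136.94, 136.94, 172.46, 180, 180, 180].

## Interface

Orientations are given as [roll, pitch, yaw] about the fixed x, y, z axes, in that order (R = Rz(yaw) Ry(pitch) Rx(roll)).
In Python, from plant import ctrl gives the robot as it stands.
- The arm moves only by the tool apply_moves, never from a script. Its argument "deltas" is a list of rows, each an object with "fingers": the finger opening in mm, from 0 to 87.6; "delta_pos": the shift along the tool's x, y, z in mm, a list of three; "angular": the turn, a rotation vector about the tool's x, y, z in degrees, a list of three. A call has 1 to 10 rows; each row is the pose to reach, as a shift and turn from the pose commanded when the call began, along the tool's axes at that moment; what a row does not reach only later rows make up. A row lasts 1/10 s, in which the tool goes at most 50 mm and 8.59 degrees, less where a joint would pass 70% of its speed; a pose out of reach is approached as far as the arm can. A call with a gripper value outside its range is refused whole. The fingers move at their own pace and stop on an object; the grip force is fixed at half the most. Time passes only in rows, so rows that repeat a pose let the fingers close. It gives the time, the measured TCP pose, the force, the opening and the grip force at its end, in the units of the state.
- ctrl.get_obs(): the state, without advancing time (a new reading comes with each control period).
- ctrl.snapshot(name): name is "scene" or "top" or "wrist"; returns the picture (480x640x3 uint8, red, green, blue); there is no depth.
- ctrl.camera_params(name): a dict with "fx", "fy", "cx", "cy" (pixels), "cam_to_world" (4x4, takes a point from camera to world coordinates); the wrist camera has in their place "mount" (4x4, takes a point from camera to tool coordinates, whose origin is the TCP and whose axes are the flange's). Camera axes: x right, y up, looking along -z (the intrinsics and any distortion apply to the point x, -y, -z); pixel columns grow to the right and rows downward; lengths in m; the calibration is good to about 2 mm. A picture is of the moment at which its call begins: read the wrist's pose just before it. camera_params takes no time and is no camera call.
- ctrl.close_job(): hands the job in; it is judged then, once.
The state is a dict: "clock": time; "joint_pos": joint angles; "qvel": joint speeds; "tau": joint torques, N m; "tool_pos": TCP position; "orientation": TCP orientation; "force": force on the tool from outside, world axes, zero at the start; "moment": the same for the moment, N m; "opening": finger opening in m; "gripper_force": force on a finger pad.
Only numpy, scipy, OpenCV 4.12 (cv2) and the standard library are available. Lean on these libraries where they do the work, as an engineer would, in place of code of your own. Each camera call takes 0.05 s, during which the arm holds its last target. There are 200 camera calls.

## Task

Creep the heavy slate base with its carved stone forward along the bench by nudging the left and right ends of its near face in turn, a little at a time (never letting it swing far out of square or tip), until its far face sits flush along the wooden stop rail, roughly centred between the brass marks. Push gently, never with more than 20 N, and keep off the carving that overhangs the middle. Then swing the wooden turn-button fully closed behind the base, and leave the other things on the bench where they are.

Things in the scene. Friction and masses are not known exactly. Their poses are not given: they have to be found in the camera images.
- base: Dark slate slab, 110 mm deep (x), 250 wide (y), 10 to 46 mm above the bench on two battens (50 x 18 mm, at x = -10, y = +-108 mm), carved stone fixed on top; 3.1 kg in all, slides on the bench. Origin at bench height under its centre; x points to the far face, y to its left end. Must stay within 0.25 rad of square with the stop and 0.1 rad of level. Finger force on it: at most 20 N.
- near_left (a point): Left push point, on the near face: base x = -55, y = +115, z = 28 mm. A level push here slides and turns the base about its right batten and takes about 11 to 15 N; a downward rub of the finger (a loaded arm sags) loads the batten and adds to it. The middle of the face is overhung by the carving.
- near_right (a point): Right push point, on the near face: base x = -55, y = -115, z = 28 mm. Pushed here the base turns about its left batten. Stone on finger is hard: a touch at 20 mm/s alone spikes past the limit, so meet the face at 5 mm/s or slower, then push on smoothly; the force climbs steeply once the base meets the stop.
- carving: The carved egg-shaped pale green stone fixed on the base, lying along the base's y: 92 mm long (y), 68 mm thick, its top 114 mm above the bench, its axis at base x = -45 mm, so that it overhangs the middle of the near face by 24 mm. Origin on the slate's top under its middle. Not to be pushed.
- far_left (a point): Far left corner of the slate, at base x = +55, y = +125, z = 28 mm.
- far_right (a point): Far right corner of the slate, at base x = +55, y = -125, z = 28 mm.
- stop: Rigid wooden stop rail fixed to the bench, 320 mm long (y), 30 deep, 45 high, brass marks on top at y = +-125 mm. Origin at bench height below the middle of its face that looks back to the robot (the plane x = 0); x points into the rail (the way the base must travel), y left along it.
- cleat (a joint): Wooden turn-button, swings level about an upright pivot. rad: 0 = along the stop's -x; 1.57 = closed, along the stop's -y, 4 mm behind the near face of the seated base. Grows counterclockwise seen from above; starts open at -0.35 to 0.05; needs about 1 N at the pin and stays put. Arm 20 mm wide, 8 to 26 mm above the bench, reaching 110 mm from the pivot.
- cleat_pin (a point): Point on the axis of the upright red pin near the turn-button's free end, 98 mm from the pivot; pin 16 mm in diameter, from 26 to 76 mm above the bench; this point is 48 mm above the bench.
- cleat_pivot (a point): Point on the turn-button's pivot axis, fixed to the stop at stop x = -124, y = +200 mm, 40 mm above the bench.
- mallet: Bystander: hammer, 240 mm long, lying right of the stop. Leave alone.
- tin: Bystander: steel cup, 70 mm across, 95 mm high, standing beyond the stop. Leave alone.
- rasp: Bystander: rasp, 220 mm long with wooden handle, lying beyond the turn-button. Leave alone.
- offcut: Bystander: pale green stone offcut 60 x 45 x 35 mm, beyond the stop. Leave alone.

How it is judged:
By the outcome, as a careful person would: the job done as asked, in the order asked, and still so for the second after the job is handed in, with the robot touching nothing.
It also fails if it takes over 72 s, if anything falls off the work surface, if the arm or the gripper's body presses on something with over 40 N, if the wrist force passes 120 N, or if a joint passes its speed limit or range.

## Working session

There is one attempt and no reset: what is moved stays moved. The work goes in short steps, Python scripts to look and compute and a tool call to move; the robot and the scene stay as the last step left them, time stands still between calls to the robot, and variables do not carry over. Pictures are saved under pics/ and viewed, at most 10 in all, crops included, and the job is handed in when it is done.

Besides the shell and the picture viewer there is one more tool, called after "Request:" by a JSON object that holds its "op" and its "data", one argument or row to a line. apply_moves: Moves the arm, as the interface text tells. Its arguments: {"type":"object","properties":{"deltas":{"type":"array"}},"required":["deltas"]}

```bash
mkdir -p pics; ls; python3 - <<'E'
from plant import ctrl
import cv2,numpy as np
o=ctrl.get_obs();print(o)
for n in("scene","top"):
    cv2.imwrite(f"pics/{n}0.png",ctrl.snapshot(n)[:,:,::-1]);p=ctrl.camera_params(n);print(n,p)
print(ctrl.camera_params("wrist"))
E
```

```text
pics
{'clock': 0.0, 'joint_pos': array([-5.58004666e+01,  2.05910477e+01,  6.33257791e-01, -2.17167868e-02,
       -7.01353764e+01, -1.65061185e+01]), 'qvel': array([-0.11039775,  0.03976662,  0.01620749, -0.08344039, -0.05020377,
        0.06385801]), 'tau': array([-2.50326171e-03, -5.82717633e+01,  2.93052560e+01,  6.99668258e+00,
        6.67315442e-03, -2.11327315e-04]), 'tool_pos': array([ 0.20497073, -0.64260537,  0.22561812]), 'orientation': array([ 1.79904872e+02, -6.89918976e-03, -1.62313975e+02]), 'force': array([ 0.31231557, -0.17427433, -0.13543106]), 'moment': array([-0.01353422,  0.02214489, -0.0218941 ]), 'gripper_force': 0.0, 'opening': 0.08770047847131779}
scene {'fx': 620.7489254783043, 'fy': 620.7489254783043, 'cx': 324.9008680033128, 'cy': 246.74640649685153, 'cam_to_world': array([[ 0.2336683 , -0.62281391,  0.74666054,  1.41539948],
       [ 0.97231171,  0.15205236, -0.17745427, -0.1678511 ],
       [-0.00301051,  0.76745222,  0.64109908,  0.76606081],
       [ 0.        ,  0.        ,  0.        ,  1.        ]])}
top {'fx': 531.4387215219596, 'fy': 531.43872152
[... 169 characters left out ...]
.99705878e-01, -2.42519749e-02,  6.76822293e-06,
         1.20068329e-02],
       [-2.80820962e-03,  1.16036164e-01,  9.93241019e-01,
         1.07229394e+00],
       [ 0.00000000e+00,  0.00000000e+00,  0.00000000e+00,
         1.00000000e+00]])}
{'fx': 356.1110426407563, 'fy': 356.1110426407563, 'cx': 323.37535727070804, 'cy': 240.75473758153808, 'mount': array([[-4.87696072e-04,  9.53536553e-01,  3.01276956e-01,
         8.31995501e-02],
       [ 9.99999375e-01,  7.68033149e-04, -8.12049872e-04,
        -4.56599602e-04],
       [-1.00570993e-03,  3.01276372e-01, -9.53536332e-01,
        -1.57791273e-01],
       [ 0.00000000e+00,  0.00000000e+00,  0.00000000e+00,
         1.00000000e+00]])}
```

View pics/top0.png

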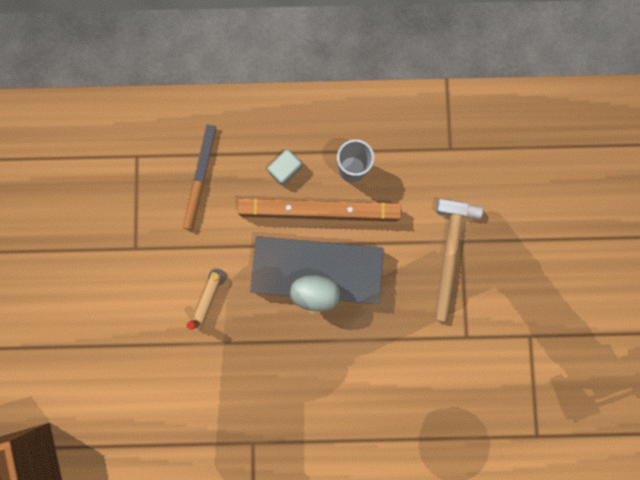

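View pics/scene0.png

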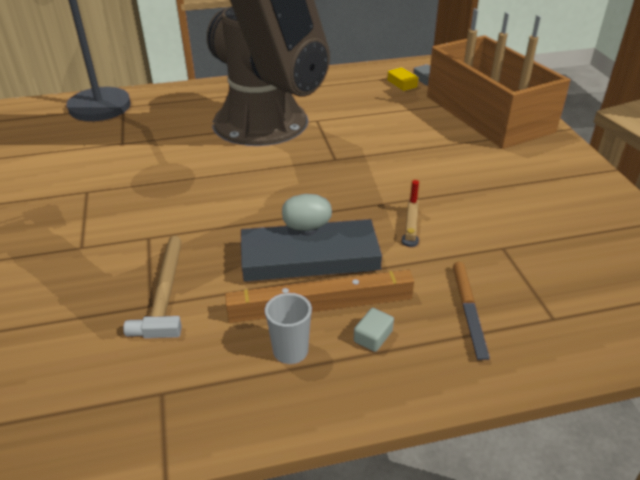

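The top picture shows the slate at about (255-383, 237-303) with the egg at (315,293). The rail lies at (238-400, 198-220), with brass marks at x≈255 and 383. The turn-button pivot is at (217,275) and the red pin at (192,325). The scene picture agrees with this layout.

```bash
cat > h.py <<'E'
import numpy as np,cv2
from plant import ctrl
def ray(n,uv,z):
    p=ctrl.camera_params(n);T=p["cam_to_world"];uv=np.atleast_2d(uv).astype(float)
    d=np.c_[(uv[:,0]-p["cx"])/p["fx"],-(uv[:,1]-p["cy"])/p["fy"],-np.ones(len(uv))]@T[:3,:3].T
    return T[:3,3]+d*((z-T[2,3])/d[:,2])[:,None]
def line(pts): 
    v=cv2.fitLine(np.float32(pts),cv2.DIST_HUBER,0,.01,.01).ravel(); return v[:2],v[2:]
E
python3 - <<'E'
from h import *
im=cv2.imread("pics/top0.png");hsv=cv2.cvtColor(im,cv2.COLOR_BGR2HSV)
c=cv2.resize(im[185:340,170:410],None,fx=3.3,fy=3.3,interpolation=cv2.INTER_CUBIC);cv2.imwrite("pics/crop0.png",c)
for u in (270,345,370):
    print(u,[(v,*im[v,u]) for v in list(range(198,224))+list(range(232,246))+list(range(288,310))])
E
```

```text
270 [(198, np.uint8(77), np.uint8(117), np.uint8(157)), (199, np.uint8(77), np.uint8(115), np.uint8(163)), (200, np.uint8(78), np.uint8(124), np.uint8(186)), (201, np.uint8(82), np.uint8(132), np.uint8(195)), (202, np.uint8(81), np.uint8(132), np.uint8(195)), (203, np.uint8(76), np.uint8(124), np.uint8(191)), (204, np.uint8(84), np.uint8(137), np.uint8(197)), (205, np.uint8(81), np.uint8(132), np.uint8(197)), (206, np.uint8(78), np.uint8(134), np.uint8(198)), (207, np.uint8(83), np.uint8(135), np.uint8(202)), (208, np.uint8(87), np.uint8(141), np.uint8(207)), (209, np.uint8(92), np.uint8(143), np.uint8(211)), (210, np.uint8(89), np.uint8(143), np.uint8(208)), (211, np.uint8(85), np.uint8(137), np.uint8(207)), (212, np.uint8(89), np.uint8(139), np.uint8(206)), (213, np.uint8(82), np.uint8(129), np.uint8(193)), (214, np.uint8(67), np.uint8(105), np.uint8(153)), (215, np.uint8(46), np.uint8(70), np.uint8(103)), (216, np.uint8(36), np.uint8(60), np.uint8(86)), (217, np.uint8(51), np.uint8(78), np.uint8(109)), (218, np.uint8(59), np.uint8(94), np.uint8(131)), (219, np.uint8(73), np.uint8(
[... 7625 characters left out ...]
8)), (296, np.uint8(96), np.uint8(95), np.uint8(99)), (297, np.uint8(99), np.uint8(94), np.uint8(97)), (298, np.uint8(96), np.uint8(96), np.uint8(100)), (299, np.uint8(98), np.uint8(95), np.uint8(96)), (300, np.uint8(97), np.uint8(96), np.uint8(101)), (301, np.uint8(96), np.uint8(99), np.uint8(102)), (302, np.uint8(87), np.uint8(90), np.uint8(94)), (303, np.uint8(74), np.uint8(87), np.uint8(105)), (304, np.uint8(68), np.uint8(91), np.uint8(121)), (305, np.uint8(72), np.uint8(98), np.uint8(129)), (306, np.uint8(68), np.uint8(95), np.uint8(126)), (307, np.uint8(69), np.uint8(94), np.uint8(127)), (308, np.uint8(67), np.uint8(95), np.uint8(123)), (309, np.uint8(70), np.uint8(97), np.uint8(128))]
```

View pics/crop0.png

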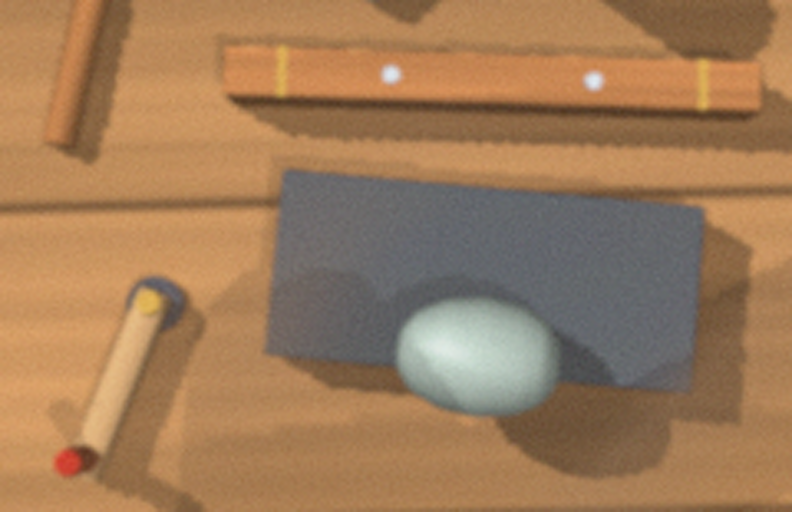

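The crop shows a clean slate outline, the rail top between its brass marks, the brass pivot cap at about crop (150,300) and the red pin top at about crop (68,462).

```bash
cat >> h.py <<'E'
def fitrect(w,skip_near_mid=False):
    w=w[:,:2].astype(np.float32);(c,s,a)=cv2.minAreaRect(w);b=cv2.boxPoints((c,s,a))
    # long axis pointing +y
    e=[b[1]-b[0],b[2]-b[1]];l=max(e,key=np.linalg.norm);y=l/np.linalg.norm(l);y=y*np.sign(y[1]);x=np.array([y[1],-y[0]])
    c=np.array(c);p=(w-c)@np.c_[x,y];hx,hy=min(s)/2,max(s)/2;out={}
    for k,m in dict(far=(p[:,0]>hx-.007)&(abs(p[:,1])<hy-.012),near=(p[:,0]<-hx+.007)&(abs(p[:,1])<hy-.012)&(abs(p[:,1])>(.06 if skip_near_mid else 0)),
              left=(p[:,1]>hy-.006)&(abs(p[:,0])<hx-.008),right=(p[:,1]<-hy+.006)&(abs(p[:,0])<hx-.008)).items():
        out[k]=line(w[m])if m.sum()>3 else None
    return out
def X(l1,l2):
    t=np.linalg.solve(np.c_[l1[0],-l2[0]],l2[1]-l1[1]);return l1[1]+t[0]*l1[0]
def edge(mask):
    c=max(cv2.findContours(mask,cv2.RETR_EXTERNAL,cv2.CHAIN_APPROX_NONE)[0],key=cv2.contourArea);return c[:,0].astype(float)
def slate(im):
    h=cv2.cvtColor(cv2.medianBlur(im,3),cv2.COLOR_BGR2HSV)
    m=((h[...,1]<75)&(h[...,2]<140)).astype(np.uint8);m[:226]=0;m[330:]=0;m[:,:232]=0;m[:,410:]=0
    g=((h[...,1]<75)&(h[...,2]>=60)).astype(np.uint8);g[:226]=0;g[330:]=0;g[:,:232]=0;g[:,410:]=0
    return m,g
def report(r):
    C={a+b:X(r[a],r[b]) for a in("far","near") for b in("left","right")}
    for k,v in C.items():print(k,np.round(v*1e3,1))
    n=np.linalg.norm;print("W far",n(C["farleft"]-C["farright"]),"D l,r",n(C["farleft"]-C["nearleft"]),n(C["farright"]-C["nearright"]))
    for k in("far","near"):
        d=r[k][0]*np.sign(r[k][0][1]);print(k,"yaw deg",np.degrees(np.arctan2(-d[0],d[1])))
    return C
E
python3 - <<'E'
from h import *
im=cv2.imread("pics/top0.png")
m,g=slate(im);print("SLATE");report(fitrect(ray("top",edge(m),.046),True))
h=cv2.cvtColor(cv2.medianBlur(im,3),cv2.COLOR_BGR2HSV)
r=((h[...,1]>143)&(h[...,2]>160)).astype(np.uint8);r[:192]=0;r[224:]=0;r[:,:230]=0;r[:,410:]=0
r=cv2.morphologyEx(r,cv2.MORPH_CLOSE,np.ones((7,7)));r=cv2.morphologyEx(r,cv2.MORPH_OPEN,np.ones((3,3)))
print("RAIL");report(fitrect(ray("top",edge(r),.045)))
y=((h[...,0]>19)&(h[...,1]>130)&(h[...,2]>170)).astype(np.uint8)
n,_,st,ce=cv2.connectedComponentsWithStats(y)
for s,c in zip(st[1:],ce[1:]):
    if s[4]>8 and 185<c[1]<340: print("yellow",s,c,ray("top",c,.045)*1e3,ray("top",c,.03)*1e3)
rd=(((h[...,0]<6)|(h[...,0]>174))&(h[...,1]>170)&(h[...,2]>60)).astype(np.uint8)
n,_,st,ce=cv2.connectedComponentsWithStats(rd)
for s,c in zip(st[1:],ce[1:]):
    if s[4]>8:print("red",s,c,ray("top",c,.076)*1e3)
E
```

```text
SLATETraceback (most recent call last):
  File "<stdin>", line 3, in <module>
  File "h.py", line 28, in report
    C={a+b:X(r[a],r[b]) for a in("far","near") for b in("left","right")}
           ~^^^^^^^^^^^
  File "h.py", line 19, in X
    t=np.linalg.solve(np.c_[l1[0],-l2[0]],l2[1]-l1[1]);return l1[1]+t[0]*l1[0]
                            ~~^^^
TypeError: 'NoneType' object is not subscriptable
```

```bash
python3 - <<'E'
s=open("h.py").read()
s=s.replace("def fitrect(w,skip_near_mid=False):\n","def fitrect(w,skip_near_mid=False):\n    if skip_near_mid:\n        q=cv2.minAreaRect(w[:,:2].astype(np.float32));c=np.array(q[0]);L=max(q[1]);w=w[(w[:,0]>c[0]-.02)|(abs(w[:,1]-c[1])>.06)]\n")
open("h.py","w").write(s)
E
cat > m0.py <<'E'
from h import *
im=cv2.imread("pics/top0.png")
m,g=slate(im);print("SLATE");report(fitrect(ray("top",edge(m),.046),True))
h=cv2.cvtColor(cv2.medianBlur(im,3),cv2.COLOR_BGR2HSV)
r=((h[...,1]>143)&(h[...,2]>160)).astype(np.uint8);r[:192]=0;r[224:]=0;r[:,:230]=0;r[:,410:]=0
r=cv2.morphologyEx(r,cv2.MORPH_CLOSE,np.ones((7,7)));r=cv2.morphologyEx(r,cv2.MORPH_OPEN,np.ones((3,3)))
print("RAIL");report(fitrect(ray("top",edge(r),.045)))
y=((h[...,0]>17)&(h[...,1]>130)&(h[...,2]>170)).astype(np.uint8)
n,_,st,ce=cv2.connectedComponentsWithStats(y)
for s,c in zip(st[1:],ce[1:]):
    if s[4]>8 and 185<c[1]<340 and 180<c[0]<410: print("yellow",s,c,ray("top",c,.045)*1e3,ray("top",c,.03)*1e3)
rd=(((h[...,0]<6)|(h[...,0]>174))&(h[...,1]>170)&(h[...,2]>60)).astype(np.uint8)
n,_,st,ce=cv2.connectedComponentsWithStats(rd)
for s,c in zip(st[1:],ce[1:]):
    if s[4]>8:print("red",s,c,ray("top",c,.076)*1e3)
E
python3 m0.py
```

```text
SLATE
farleft [621.8 125.2]
farright [ 594.1 -120.7]
nearleft [515.  135.5]
nearright [ 486.7 -109.1]
W far 0.24746318 D l,r 0.107333735 0.108043335
far yaw deg -6.4257503
near yaw deg -6.5939503
RAIL
farleft [696.4 159.1]
farright [ 679.5 -156.3]
nearleft [670.2 159.3]
nearright [ 653.1 -155.2]
W far 0.3158859 D l,r 0.02629249 0.026421467
far yaw deg -3.0754268
near yaw deg -3.1036763
yellow [254 199   3  15  35] [254.91428571 206.08571429] [[681.77677105 126.06707388  45.        ]] [[684.44723623 127.73252088  30.        ]]
yellow [381 203   4  15  34] [382.64705882 210.26470588] [[ 667.34235521 -123.78821518   45.        ]] [[ 669.80205672 -125.77102228   30.        ]]
yellow [211 273   8   8  46] [214.63043478 276.26086957] [[546.38308954 205.3703376   45.        ]] [[547.07660816 208.1937287   30.        ]]
red [187 322   8   7  41] [190.29268293 324.90243902] [[456.0762176  244.85339755  76.        ]]
```

```bash
cat >> h.py <<'E'
from scipy.spatial.transform import Rotation as Ro
YAW=-3.15;O=np.array([.6597,.0020,0]);S=Ro.from_euler("z",YAW,degrees=True).as_matrix()
def st(target=None,name=None):
    "state in stop frame (mm); tool delta to stop-frame target [x,y,z] with tool y = -stop x"
    o=ctrl.get_obs();p=np.array(o["tool_pos"]);R=Ro.from_euler("xyz",o["orientation"],degrees=True)
    print("t",round(o["clock"],2),"stop",np.round(S.T@(p-O)*1e3,1),"F",np.round(S.T@o["force"],1),"rpy",np.round(o["orientation"],2),"open",round(o["opening"]*1e3,1))
    if target is not None:
        Rt=Ro.from_euler("xyz",[180,0,YAW-90],degrees=True)
        print("delta",np.round(R.as_matrix().T@(O+S@np.array(target)/1e3-p)*1e3,1),"rot",np.round((R.inv()*Rt).as_rotvec(degrees=True),2))
E
python3 -c "
from h import *
st([-198,-112,100])"
```

```text
t 0.1 stop [-418.6 -668.7  225.7] F [ 0.2 -0.  -0.7] rpy [ 1.7991e+02 -1.0000e-02 -1.6231e+02] open 87.8
delta [-404.2  441.6  126.3] rot [ 8.000e-02  5.000e-02 -6.916e+01]
```

Request:
{"op": "apply_moves", "data": {
  "deltas": [
    {"fingers": 0,"delta_pos": [-8,9,3],"angular": [0,0,-2]},
    {"fingers": 0,"delta_pos": [-24,26,8],"angular": [0,0,-6]},
    {"fingers": 0,"delta_pos": [-48,53,15],"angular": [0,0,-11]},
    {"fingers": 0,"delta_pos": [-77,84,24],"angular": [0,0,-17]},
    {"fingers": 0,"delta_pos": [-109,119,34],"angular": [0,0,-23]},
    {"fingers": 0,"delta_pos": [-141,154,44],"angular": [0,0,-29]},
    {"fingers": 0,"delta_pos": [-173,189,54],"angular": [0,0,-35]},
    {"fingers": 0,"delta_pos": [-203,222,63],"angular": [0,0,-40]},
    {"fingers": 0,"delta_pos": [-226,247,70],"angular": [0,0,-43]},
    {"fingers": 0,"delta_pos": [-238,260,74],"angular": [0,0,-44]}
  ]
}}

```text
clock: 1.1
tool_pos: [0.353, -0.3202, 0.152]
orientation: [180.0, 0.0, -118.0]
force: [-0.1, 0.2, 0.3]
opening: 0.0133
gripper_force: 0.0
```

```bash
python3 -c "
from h import *
st([-198,-112,80])"
```

```text
t 1.1 stop [-288.5 -338.5  152. ] F [-0.1  0.1  0.3] rpy [ 1.7998e+02  3.0000e-02 -1.1800e+02] open 13.3
delta [-243.6   13.    72.1] rot [ 2.000e-02  3.000e-02 -2.485e+01]
```

Request:
{"op": "apply_moves", "data": {
  "deltas": [
    {"fingers": 0,"delta_pos": [-10,0,3],"angular": [0,0,-2]},
    {"fingers": 0,"delta_pos": [-35,2,10],"angular": [0,0,-6]},
    {"fingers": 0,"delta_pos": [-75,4,22],"angular": [0,0,-11]},
    {"fingers": 0,"delta_pos": [-120,6,36],"angular": [0,0,-16]},
    {"fingers": 0,"delta_pos": [-165,8,50],"angular": [0,0,-20]},
    {"fingers": 0,"delta_pos": [-205,10,66],"angular": [0,0,-23]},
    {"fingers": 0,"delta_pos": [-232,12,85],"angular": [0,0,-24.9]},
    {"fingers": 0,"delta_pos": [-243,13,106],"angular": [0,0,-24.9]},
    {"fingers": 0,"delta_pos": [-243,13,122],"angular": [0,0,-24.9]},
    {"fingers": 0,"delta_pos": [-243,13,129],"angular": [0,0,-24.9]}
  ]
}}

```text
clock: 2.1
tool_pos: [0.4557, -0.1028, 0.0221]
orientation: [179.9, -0.0, -93.3]
force: [0.6, -0.9, -0.6]
opening: 0.0003
gripper_force: 0.0
```

```bash
python3 -c "
from h import *
st([-198,-112,22]);cv2.imwrite('pics/w1.png',ctrl.snapshot('wrist')[:,:,::-1])"
```

```text
t 2.1 stop [-197.9 -115.9   22.1] F [ 0.7 -0.9 -0.6] rpy [ 1.7986e+02 -3.0000e-02 -9.3300e+01] open 0.3
delta [-3.9  0.1  0.1] rot [ 0.14 -0.03 -0.15]
```

View pics/w1.png

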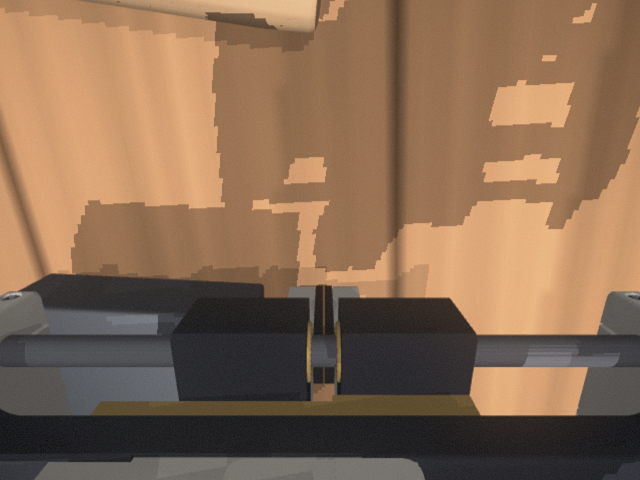

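The wrist view shows the slate's near edge around column 263 and the shut tips at columns 288-360, roughly 10 mm short of the face. I'll approach slowly.

Request:
{"op": "apply_moves", "data": {
  "deltas": [
    {"fingers": 0,"delta_pos": [-2,-1,0],"angular": [0,0,0]},
    {"fingers": 0,"delta_pos": [-5,-3,0],"angular": [0,0,0]},
    {"fingers": 0,"delta_pos": [-5,-4.5,0],"angular": [0,0,0]},
    {"fingers": 0,"delta_pos": [-5,-5,0],"angular": [0,0,0]},
    {"fingers": 0,"delta_pos": [-5,-5.5,0],"angular": [0,0,0]},
    {"fingers": 0,"delta_pos": [-5,-6,0],"angular": [0,0,0]},
    {"fingers": 0,"delta_pos": [-5,-6.5,0],"angular": [0,0,0]},
    {"fingers": 0,"delta_pos": [-5,-7,0],"angular": [0,0,0]},
    {"fingers": 0,"delta_pos": [-5,-7.5,0],"angular": [0,0,0]},
    {"fingers": 0,"delta_pos": [-5,-8,0],"angular": [0,0,0]}
  ]
}}

```text
clock: 3.15
tool_pos: [0.4649, -0.0984, 0.0235]
orientation: [180.0, -0.0, -93.4]
force: [0.2, 0.5, -0.8]
opening: 0.0004
gripper_force: 0.0
```

Request:
{"op": "apply_moves", "data": {
  "deltas": [
    {"fingers": 0,"delta_pos": [0,-0.5,0],"angular": [0,0,0]},
    {"fingers": 0,"delta_pos": [0,-1,0],"angular": [0,0,0]},
    {"fingers": 0,"delta_pos": [0,-1.5,0],"angular": [0,0,0]},
    {"fingers": 0,"delta_pos": [0,-2,0],"angular": [0,0,0]},
    {"fingers": 0,"delta_pos": [0,-2.5,0],"angular": [0,0,0]},
    {"fingers": 0,"delta_pos": [0,-3,0],"angular": [0,0,0]},
    {"fingers": 0,"delta_pos": [0,-3.5,0],"angular": [0,0,0]},
    {"fingers": 0,"delta_pos": [0,-4,0],"angular": [0,0,0]}
  ]
}}

```text
clock: 3.95
tool_pos: [0.4689, -0.0986, 0.0235]
orientation: [180.0, 0.0, -93.4]
force: [-0.6, 0.3, 0.3]
opening: 0.0007
gripper_force: 0.0
```

Request:
{"op": "apply_moves", "data": {
  "deltas": [
    {"fingers": 0,"delta_pos": [0,-0.5,0],"angular": [0,0,0]},
    {"fingers": 0,"delta_pos": [0,-1,0],"angular": [0,0,0]},
    {"fingers": 0,"delta_pos": [0,-1.5,0],"angular": [0,0,0]},
    {"fingers": 0,"delta_pos": [0,-2,0],"angular": [0,0,0]},
    {"fingers": 0,"delta_pos": [0,-2.5,0],"angular": [0,0,0]},
    {"fingers": 0,"delta_pos": [0,-3,0],"angular": [0,0,0]}
  ]
}}

```text
clock: 4.55
tool_pos: [0.4706, -0.0988, 0.0233]
orientation: [179.9, -0.0, -93.4]
force: [-6.6, 3.4, 5.4]
opening: 0.0004
gripper_force: 3.6
```

Request:
{"op": "apply_moves", "data": {
  "deltas": [
    {"fingers": 0,"delta_pos": [0,-0.5,-0.3],"angular": [0,0,0]},
    {"fingers": 0,"delta_pos": [0,-1,-0.6],"angular": [0,0,0]},
    {"fingers": 0,"delta_pos": [0,-1.5,-0.8],"angular": [0,0,0]},
    {"fingers": 0,"delta_pos": [0,-2.2,-1],"angular": [0,0,0]}
  ]
}}

```text
clock: 4.95
tool_pos: [0.4707, -0.099, 0.0236]
orientation: [179.7, -0.0, -93.5]
force: [-8.9, 6.5, 1.1]
opening: 0.0004
gripper_force: 5.2
```

Request:
{"op": "apply_moves", "data": {
  "deltas": [
    {"fingers": 0,"delta_pos": [-0.4,-0.5,0],"angular": [0,0,0]},
    {"fingers": 0,"delta_pos": [-0.8,-1,0],"angular": [0,0,0]},
    {"fingers": 0,"delta_pos": [-1.2,-1.5,0],"angular": [0,0,0]},
    {"fingers": 0,"delta_pos": [-1.5,-2.2,-0.1],"angular": [0,0,0]}
  ]
}}

```text
clock: 5.35
tool_pos: [0.4707, -0.0987, 0.0234]
orientation: [179.4, -0.1, -93.5]
force: [-14.6, -1.5, 8.6]
opening: 0.0003
gripper_force: 7.9
```

Request:
{"op": "apply_moves", "data": {
  "deltas": [
    {"fingers": 0,"delta_pos": [0,0,-0.6],"angular": [0,0,0]},
    {"fingers": 0,"delta_pos": [0,0,-1.2],"angular": [0,0,0]},
    {"fingers": 0,"delta_pos": [0,-0.2,-1.4],"angular": [0,0,0]}
  ]
}}

```text
clock: 5.65
tool_pos: [0.4709, -0.0987, 0.0242]
orientation: [179.4, -0.1, -93.5]
force: [-10.0, -1.4, -3.6]
opening: 0.0005
gripper_force: 4.5
```

Request:
{"op": "apply_moves", "data": {
  "deltas": [
    {"fingers": 0,"delta_pos": [0,-0.5,0],"angular": [0,0,0]},
    {"fingers": 0,"delta_pos": [0,-1,0],"angular": [0,0,0]},
    {"fingers": 0,"delta_pos": [0,-1.5,-0.2],"angular": [0,0,0]},
    {"fingers": 0,"delta_pos": [0,-2,-0.4],"angular": [0,0,0]}
  ]
}}

```text
clock: 6.05
tool_pos: [0.4724, -0.0989, 0.0243]
orientation: [179.4, -0.1, -93.5]
force: [-10.5, -3.3, -3.0]
opening: 0.0004
gripper_force: 4.6
```

Request:
{"op": "apply_moves", "data": {
  "deltas": [
    {"fingers": 0,"delta_pos": [0.1,-0.6,0],"angular": [0,0,0]},
    {"fingers": 0,"delta_pos": [0.2,-1.3,0],"angular": [0,0,0]},
    {"fingers": 0,"delta_pos": [0.3,-2.1,0],"angular": [0,0,0]},
    {"fingers": 0,"delta_pos": [0.3,-2.9,0],"angular": [0,0,0]},
    {"fingers": 0,"delta_pos": [0.3,-3.7,0],"angular": [0,0,0]},
    {"fingers": 0,"delta_pos": [0.3,-4.6,0],"angular": [0,0,0]},
    {"fingers": 0,"delta_pos": [0.3,-5.5,0],"angular": [0,0,0]},
    {"fingers": 0,"delta_pos": [0.3,-6.4,0],"angular": [0,0,0]}
  ]
}}

```text
clock: 6.85
tool_pos: [0.4786, -0.0998, 0.0243]
orientation: [179.4, -0.1, -93.5]
force: [-11.1, -3.6, -3.1]
opening: 0.0003
gripper_force: 4.9
```

Request:
{"op": "apply_moves", "data": {
  "deltas": [
    {"fingers": 0,"delta_pos": [0,-1,0],"angular": [0,0,0]},
    {"fingers": 0,"delta_pos": [0.1,-2.2,0],"angular": [0,0,0]},
    {"fingers": 0,"delta_pos": [0.2,-3.6,0],"angular": [0,0,0]},
    {"fingers": 0,"delta_pos": [0.2,-5.1,0],"angular": [0,0,0]},
    {"fingers": 0,"delta_pos": [0.2,-6.6,0],"angular": [0,0,0]},
    {"fingers": 0,"delta_pos": [0.2,-8.1,0],"angular": [0,0,0]},
    {"fingers": 0,"delta_pos": [0.2,-9.6,0],"angular": [0,0,0]},
    {"fingers": 0,"delta_pos": [0.2,-11.1,0],"angular": [0,0,0]},
    {"fingers": 0,"delta_pos": [0.2,-12.6,0],"angular": [0,0,0]},
    {"fingers": 0,"delta_pos": [0.2,-14,0],"angular": [0,0,0]}
  ]
}}

```text
clock: 7.85
tool_pos: [0.4923, -0.1009, 0.0242]
orientation: [179.3, -0.1, -93.5]
force: [-10.7, -5.3, -2.1]
opening: 0.0008
gripper_force: 5.4
```

Request:
{"op": "apply_moves", "data": {
  "deltas": [
    {"fingers": 0,"delta_pos": [0.2,-1.4,0],"angular": [0,0,0]},
    {"fingers": 0,"delta_pos": [0.4,-2.8,0],"angular": [0,0,0]},
    {"fingers": 0,"delta_pos": [0.4,-4.2,0],"angular": [0,0,0]},
    {"fingers": 0,"delta_pos": [0.4,-5.4,0],"angular": [0,0,0]},
    {"fingers": 0,"delta_pos": [0.4,-6.0,0],"angular": [0,0,0]},
    {"fingers": 0,"delta_pos": [0.4,-3,0],"angular": [0,0,0]},
    {"fingers": 0,"delta_pos": [0.4,4,0],"angular": [0,0,0]},
    {"fingers": 0,"delta_pos": [0.4,16,0],"angular": [0,0,0]},
    {"fingers": 0,"delta_pos": [0.4,32,-10],"angular": [0,0,0]},
    {"fingers": 0,"delta_pos": [0.4,44,-30],"angular": [0,0,0]}
  ]
}}

```text
clock: 8.85
tool_pos: [0.453, -0.0972, 0.0558]
orientation: [179.9, -0.0, -93.4]
force: [-0.4, 0.2, 0.5]
opening: 0.0005
gripper_force: 0.0
```

```bash
python3 -c "
from h import *
st([-182,118,23])"
```

```text
t 8.85 stop [-201.  -110.4   55.8] F [-0.4  0.2  0.5] rpy [ 1.7988e+02 -2.0000e-02 -9.3420e+01] open 0.5
delta [-228.5  -18.    32.7] rot [ 0.12 -0.02 -0.27]
```

Request:
{"op": "apply_moves", "data": {
  "deltas": [
    {"fingers": 0,"delta_pos": [-10,4,-16],"angular": [0,0,0]},
    {"fingers": 0,"delta_pos": [-38,4,-22],"angular": [0,0,0]},
    {"fingers": 0,"delta_pos": [-80,4,-22],"angular": [0,0,0]},
    {"fingers": 0,"delta_pos": [-124,3,-22],"angular": [0,0,0]},
    {"fingers": 0,"delta_pos": [-166,0,-20],"angular": [0,0,0]},
    {"fingers": 0,"delta_pos": [-200,-6,-8],"angular": [0,0,0]},
    {"fingers": 0,"delta_pos": [-222,-12,8],"angular": [0,0,0]},
    {"fingers": 0,"delta_pos": [-229,-16,23],"angular": [0,0,0]},
    {"fingers": 0,"delta_pos": [-229,-18,31],"angular": [0,0,0]},
    {"fingers": 0,"delta_pos": [-229,-20,33],"angular": [0,0,0]}
  ]
}}

```text
clock: 9.85
tool_pos: [0.4878, 0.1298, 0.0228]
orientation: [179.9, -0.0, -93.4]
force: [0.9, -1.2, 0.0]
opening: 0.0006
gripper_force: 0.0
```

```bash
python3 -c "
from h import *
st([-175,118,23])"
```

```text
t 9.85 stop [-178.7  118.1   22.8] F [ 1.  -1.2  0. ] rpy [ 1.7994e+02 -4.0000e-02 -9.3390e+01] open 0.6
delta [ 0.1 -3.7 -0.2] rot [ 0.06 -0.04 -0.24]
```

Request:
{"op": "apply_moves", "data": {
  "deltas": [
    {"fingers": 0,"delta_pos": [0,-1.2,0],"angular": [0,0,0]},
    {"fingers": 0,"delta_pos": [0,-2.2,0],"angular": [0,0,0]},
    {"fingers": 0,"delta_pos": [0,-2.7,0],"angular": [0,0,0]},
    {"fingers": 0,"delta_pos": [0,-3.2,0],"angular": [0,0,0]},
    {"fingers": 0,"delta_pos": [0,-3.7,0],"angular": [0,0,0]},
    {"fingers": 0,"delta_pos": [0,-4.2,0],"angular": [0,0,0]},
    {"fingers": 0,"delta_pos": [0,-4.7,0],"angular": [0,0,0]},
    {"fingers": 0,"delta_pos": [0,-5.2,0],"angular": [0,0,0]},
    {"fingers": 0,"delta_pos": [0,-5.7,0],"angular": [0,0,0]},
    {"fingers": 0,"delta_pos": [0,-6.2,0],"angular": [0,0,0]}
  ]
}}

```text
clock: 10.85
tool_pos: [0.4947, 0.1298, 0.0234]
orientation: [180.0, -0.0, -93.4]
force: [0.5, -1.1, 0.4]
opening: 0.0005
gripper_force: 0.0
```

Request:
{"op": "apply_moves", "data": {
  "deltas": [
    {"fingers": 0,"delta_pos": [0,-0.5,0],"angular": [0,0,0]},
    {"fingers": 0,"delta_pos": [0,-1,0],"angular": [0,0,0]},
    {"fingers": 0,"delta_pos": [0,-1.5,0],"angular": [0,0,0]},
    {"fingers": 0,"delta_pos": [0,-2,0],"angular": [0,0,0]},
    {"fingers": 0,"delta_pos": [0,-2.5,-0.3],"angular": [0,0,0]},
    {"fingers": 0,"delta_pos": [0,-3,-0.6],"angular": [0,0,0]}
  ]
}}

```text
clock: 11.45
tool_pos: [0.4977, 0.1296, 0.0241]
orientation: [180.0, -0.0, -93.4]
force: [-0.1, 0.4, 0.2]
opening: 0.0006
gripper_force: 0.3
```

Request:
{"op": "apply_moves", "data": {
  "deltas": [
    {"fingers": 0,"delta_pos": [0,-0.5,-0.1],"angular": [0,0,0]},
    {"fingers": 0,"delta_pos": [0,-1,-0.2],"angular": [0,0,0]},
    {"fingers": 0,"delta_pos": [0,-1.5,-0.4],"angular": [0,0,0]},
    {"fingers": 0,"delta_pos": [0,-2,-0.6],"angular": [0,0,0]},
    {"fingers": 0,"delta_pos": [0,-2.5,-0.8],"angular": [0,0,0]}
  ]
}}

```text
clock: 11.95
tool_pos: [0.4982, 0.1293, 0.0241]
orientation: [179.8, -0.0, -93.4]
force: [-9.5, 6.6, 0.0]
opening: 0.0005
gripper_force: 4.9
```

Request:
{"op": "apply_moves", "data": {
  "deltas": [
    {"fingers": 0,"delta_pos": [-0.4,-0.3,-0.1],"angular": [0,0,0]},
    {"fingers": 0,"delta_pos": [-0.8,-0.7,-0.2],"angular": [0,0,0]},
    {"fingers": 0,"delta_pos": [-1,-1.2,-0.4],"angular": [0,0,0]},
    {"fingers": 0,"delta_pos": [-1,-1.7,-0.6],"angular": [0,0,0]}
  ]
}}

```text
clock: 12.35
tool_pos: [0.4983, 0.1294, 0.0242]
orientation: [179.7, -0.1, -93.5]
force: [-12.7, 5.1, 0.1]
opening: 0.0003
gripper_force: 6.3
```

Request:
{"op": "apply_moves", "data": {
  "deltas": [
    {"fingers": 0,"delta_pos": [-0.3,-0.4,-0.3],"angular": [0,0,0]},
    {"fingers": 0,"delta_pos": [-0.6,-0.8,-0.6],"angular": [0,0,0]},
    {"fingers": 0,"delta_pos": [-0.6,-1.3,-0.8],"angular": [0,0,0]},
    {"fingers": 0,"delta_pos": [-0.6,-1.8,-0.9],"angular": [0,0,0]}
  ]
}}

```text
clock: 12.75
tool_pos: [0.5002, 0.1296, 0.0248]
orientation: [179.7, -0.2, -93.5]
force: [-8.4, 3.6, -4.0]
opening: 0.0004
gripper_force: 4.5
```

Request:
{"op": "apply_moves", "data": {
  "deltas": [
    {"fingers": 0,"delta_pos": [0,-0.7,0],"angular": [0,0,0]},
    {"fingers": 0,"delta_pos": [0,-1.5,0],"angular": [0,0,0]},
    {"fingers": 0,"delta_pos": [0,-2.4,0],"angular": [0,0,0]},
    {"fingers": 0,"delta_pos": [0,-3.5,0],"angular": [0,0,0]},
    {"fingers": 0,"delta_pos": [0,-4.8,0],"angular": [0,0,0]},
    {"fingers": 0,"delta_pos": [0,-6.2,0],"angular": [0,0,0]},
    {"fingers": 0,"delta_pos": [0,-7.7,0],"angular": [0,0,0]},
    {"fingers": 0,"delta_pos": [0,-9.2,0],"angular": [0,0,0]},
    {"fingers": 0,"delta_pos": [0,-10.7,0],"angular": [0,0,0]},
    {"fingers": 0,"delta_pos": [0,-12.2,0],"angular": [0,0,0]}
  ]
}}

```text
clock: 13.75
tool_pos: [0.5128, 0.1296, 0.0249]
orientation: [179.7, -0.1, -93.5]
force: [-10.1, 6.4, -3.6]
opening: 0.0002
gripper_force: 4.8
```

Request:
{"op": "apply_moves", "data": {
  "deltas": [
    {"fingers": 0,"delta_pos": [-0.2,-1.5,0],"angular": [0,0,0]},
    {"fingers": 0,"delta_pos": [-0.4,-3,0],"angular": [0,0,0]},
    {"fingers": 0,"delta_pos": [-0.5,-4.5,0],"angular": [0,0,0]},
    {"fingers": 0,"delta_pos": [-0.5,-6,0],"angular": [0,0,0]},
    {"fingers": 0,"delta_pos": [-0.5,-7.5,0],"angular": [0,0,0]},
    {"fingers": 0,"delta_pos": [-0.5,-9,0],"angular": [0,0,0]},
    {"fingers": 0,"delta_pos": [-0.5,-10.3,0],"angular": [0,0,0]},
    {"fingers": 0,"delta_pos": [-0.5,-11,0],"angular": [0,0,0]}
  ]
}}

```text
clock: 14.55
tool_pos: [0.5236, 0.1293, 0.0248]
orientation: [179.7, -0.1, -93.5]
force: [-11.0, 5.1, -3.1]
opening: 0.0005
gripper_force: 5.1
```

Request:
{"op": "apply_moves", "data": {
  "deltas": [
    {"fingers": 0,"delta_pos": [0,3,0],"angular": [0,0,0]},
    {"fingers": 0,"delta_pos": [0,10,0],"angular": [0,0,0]},
    {"fingers": 0,"delta_pos": [0,22,-4],"angular": [0,0,0]},
    {"fingers": 0,"delta_pos": [0,38,-20],"angular": [0,0,0]},
    {"fingers": 0,"delta_pos": [4,48,-42],"angular": [0,0,0]}
  ]
}}

```text
clock: 15.05
tool_pos: [0.4769, 0.1285, 0.0683]
orientation: [179.9, -0.1, -93.4]
force: [0.6, -0.2, 0.3]
opening: -0.0001
gripper_force: 0.0
```

```bash
python3 -c "
from h import *
st([-170,-112,23]);im=ctrl.snapshot('top')[:,:,::-1].copy();cv2.imwrite('pics/top1.png',im)
m,g=slate(im)
try: report(fitrect(ray('top',edge(m),.046),True))
except Exception as e: print(e)"
```

```text
t 15.05 stop [-189.4  116.2   68.3] F [ 0.6 -0.2  0.3] rpy [ 1.7992e+02 -7.0000e-02 -9.3400e+01] open -0.1
delta [228.1 -20.5  45.6] rot [ 0.08 -0.07 -0.25]
farleft [649.2 171. ]
farright [ 624.4 -121.5]
nearleft [536.9 171.7]
nearright [ 516.3 -111.1]
W far 0.29358962 D l,r 0.11233206 0.108570874
far yaw deg -4.846543
near yaw deg -4.154644
```

Request:
{"op": "apply_moves", "data": {
  "deltas": [
    {"fingers": 0,"delta_pos": [12,0,-6],"angular": [0,0,0]},
    {"fingers": 0,"delta_pos": [40,0,-8],"angular": [0,0,0]},
    {"fingers": 0,"delta_pos": [82,0,-8],"angular": [0,0,0]},
    {"fingers": 0,"delta_pos": [126,0,-8],"angular": [0,0,0]},
    {"fingers": 0,"delta_pos": [168,-2,-8],"angular": [0,0,0]},
    {"fingers": 0,"delta_pos": [202,-8,6],"angular": [0,0,0]},
    {"fingers": 0,"delta_pos": [223,-16,22],"angular": [0,0,0]},
    {"fingers": 0,"delta_pos": [229,-22,37],"angular": [0,0,0]},
    {"fingers": 0,"delta_pos": [229,-25,44],"angular": [0,0,0]},
    {"fingers": 0,"delta_pos": [229,-26,45],"angular": [0,0,0]}
  ]
}}

```text
clock: 16.1
tool_pos: [0.4906, -0.1016, 0.0226]
orientation: [179.9, -0.0, -93.5]
force: [1.0, -0.5, 0.2]
opening: 0.0006
gripper_force: 0.0
```

```bash
python3 -c "
from h import *
st([-160,-112,23])"
```

```text
t 16.1 stop [-163.2 -112.8   22.6] F [ 1.  -0.4  0.2] rpy [ 1.7991e+02 -2.0000e-02 -9.3450e+01] open 0.6
delta [-0.8 -3.2 -0.4] rot [ 0.09 -0.02 -0.3 ]
```

Request:
{"op": "apply_moves", "data": {
  "deltas": [
    {"fingers": 0,"delta_pos": [-0.5,-1.2,0],"angular": [0,0,0]},
    {"fingers": 0,"delta_pos": [-1,-2.2,0],"angular": [0,0,0]},
    {"fingers": 0,"delta_pos": [-1,-2.8,0],"angular": [0,0,0]},
    {"fingers": 0,"delta_pos": [-1,-3.3,0],"angular": [0,0,0]},
    {"fingers": 0,"delta_pos": [-1,-3.8,0],"angular": [0,0,0]},
    {"fingers": 0,"delta_pos": [-1,-4.3,0],"angular": [0,0,0]},
    {"fingers": 0,"delta_pos": [-1,-4.8,0],"angular": [0,0,0]},
    {"fingers": 0,"delta_pos": [-1,-5.3,0],"angular": [0,0,0]},
    {"fingers": 0,"delta_pos": [-1,-5.8,0],"angular": [0,0,0]},
    {"fingers": 0,"delta_pos": [-1,-6.3,0],"angular": [0,0,0]}
  ]
}}

```text
clock: 17.1
tool_pos: [0.4976, -0.1007, 0.0233]
orientation: [180.0, -0.0, -93.4]
force: [-0.8, -0.3, 0.1]
opening: 0.0
gripper_force: 0.0
```

Request:
{"op": "apply_moves", "data": {
  "deltas": [
    {"fingers": 0,"delta_pos": [0,-0.5,-0.1],"angular": [0,0,0]},
    {"fingers": 0,"delta_pos": [-0.1,-1,-0.3],"angular": [0,0,0]},
    {"fingers": 0,"delta_pos": [-0.3,-1.5,-0.5],"angular": [0,0,0]},
    {"fingers": 0,"delta_pos": [-0.5,-2,-0.7],"angular": [0,0,0]},
    {"fingers": 0,"delta_pos": [-0.7,-2.5,-0.9],"angular": [0,0,0]}
  ]
}}

```text
clock: 17.6
tool_pos: [0.4994, -0.1002, 0.0241]
orientation: [179.9, -0.0, -93.4]
force: [-1.9, -1.3, -0.5]
opening: 0.0004
gripper_force: 0.8
```

Request:
{"op": "apply_moves", "data": {
  "deltas": [
    {"fingers": 0,"delta_pos": [0,-0.5,-0.1],"angular": [0,0,0]},
    {"fingers": 0,"delta_pos": [0,-1,-0.3],"angular": [0,0,0]},
    {"fingers": 0,"delta_pos": [0,-1.6,-0.5],"angular": [0,0,0]},
    {"fingers": 0,"delta_pos": [0,-2.2,-0.7],"angular": [0,0,0]},
    {"fingers": 0,"delta_pos": [0,-2.8,-1.0],"angular": [0,0,0]}
  ]
}}

```text
clock: 18.1
tool_pos: [0.4997, -0.1004, 0.0242]
orientation: [179.7, -0.0, -93.5]
force: [-8.6, 1.7, -2.1]
opening: 0.0005
gripper_force: 4.1
```

Request:
{"op": "apply_moves", "data": {
  "deltas": [
    {"fingers": 0,"delta_pos": [0,-0.6,-0.2],"angular": [0,0,0]},
    {"fingers": 0,"delta_pos": [0,-1.2,-0.4],"angular": [0,0,0]},
    {"fingers": 0,"delta_pos": [0,-1.9,-0.6],"angular": [0,0,0]},
    {"fingers": 0,"delta_pos": [0,-2.6,-0.8],"angular": [0,0,0]}
  ]
}}

```text
clock: 18.5
tool_pos: [0.5009, -0.1008, 0.0244]
orientation: [179.5, -0.0, -93.5]
force: [-9.6, 0.5, -2.7]
opening: 0.0003
gripper_force: 4.6
```

Request:
{"op": "apply_moves", "data": {
  "deltas": [
    {"fingers": 0,"delta_pos": [0,-1,0],"angular": [0,0,0]},
    {"fingers": 0,"delta_pos": [0,-2.2,0],"angular": [0,0,0]},
    {"fingers": 0,"delta_pos": [0,-3.6,0],"angular": [0,0,0]},
    {"fingers": 0,"delta_pos": [0,-5.1,0],"angular": [0,0,0]},
    {"fingers": 0,"delta_pos": [0,-6.6,0],"angular": [0,0,0]},
    {"fingers": 0,"delta_pos": [0,-8.1,0],"angular": [0,0,0]},
    {"fingers": 0,"delta_pos": [0,-9.6,0],"angular": [0,0,0]},
    {"fingers": 0,"delta_pos": [0,-11.1,0],"angular": [0,0,0]},
    {"fingers": 0,"delta_pos": [0,-12.6,0],"angular": [0,0,0]},
    {"fingers": 0,"delta_pos": [0,-14.1,0],"angular": [0,0,0]}
  ]
}}

```text
clock: 19.5
tool_pos: [0.5131, -0.1027, 0.0242]
orientation: [179.3, -0.1, -93.5]
force: [-13.9, -4.9, 2.4]
opening: 0.0007
gripper_force: 7.0
```

Request:
{"op": "apply_moves", "data": {
  "deltas": [
    {"fingers": 0,"delta_pos": [0.2,-0.8,-0.3],"angular": [0,0,0]},
    {"fingers": 0,"delta_pos": [0.4,-1.6,-0.6],"angular": [0,0,0]},
    {"fingers": 0,"delta_pos": [0.5,-2.6,-0.6],"angular": [0,0,0]},
    {"fingers": 0,"delta_pos": [0.5,-3.6,-0.6],"angular": [0,0,0]},
    {"fingers": 0,"delta_pos": [0.5,-4.8,-0.6],"angular": [0,0,0]},
    {"fingers": 0,"delta_pos": [0.5,-6,-0.6],"angular": [0,0,0]}
  ]
}}

```text
clock: 20.1
tool_pos: [0.5197, -0.1033, 0.0246]
orientation: [179.4, -0.1, -93.5]
force: [-11.3, -4.8, -1.7]
opening: 0.0001
gripper_force: 5.4
```

Request:
{"op": "apply_moves", "data": {
  "deltas": [
    {"fingers": 0,"delta_pos": [0.2,-1.1,0],"angular": [0,0,0]},
    {"fingers": 0,"delta_pos": [0.4,-2.1,0],"angular": [0,0,0]},
    {"fingers": 0,"delta_pos": [0.4,-3,0],"angular": [0,0,0]},
    {"fingers": 0,"delta_pos": [0.4,-3.5,0],"angular": [0,0,0]}
  ]
}}

```text
clock: 20.5
tool_pos: [0.5232, -0.1038, 0.0246]
orientation: [179.4, -0.1, -93.5]
force: [-11.7, -2.7, -3.0]
opening: 0.0007
gripper_force: 5.4
```

Request:
{"op": "apply_moves", "data": {
  "deltas": [
    {"fingers": 0,"delta_pos": [0,3,0],"angular": [0,0,0]},
    {"fingers": 0,"delta_pos": [0,10,0],"angular": [0,0,0]},
    {"fingers": 0,"delta_pos": [0,22,-4],"angular": [0,0,0]},
    {"fingers": 0,"delta_pos": [0,38,-20],"angular": [0,0,0]},
    {"fingers": 0,"delta_pos": [-4,48,-42],"angular": [0,0,0]}
  ]
}}

```text
clock: 21.0
tool_pos: [0.4796, -0.0959, 0.0687]
orientation: [179.9, -0.0, -93.4]
force: [0.9, -0.1, 0.7]
opening: 0.0006
gripper_force: 0.0
```

```bash
python3 -c "
from h import *
st([-151,119,23])
im=ctrl.snapshot('top')[:,:,::-1].copy();cv2.imwrite('pics/top2.png',im)"
```

```text
t 21.0 stop [-174.5 -107.7   68.7] F [ 0.9 -0.1  0.7] rpy [179.94  -0.   -93.43] open 0.6
delta [-226.8  -22.4   45.7] rot [ 0.06 -0.   -0.28]
```

View pics/top2.png

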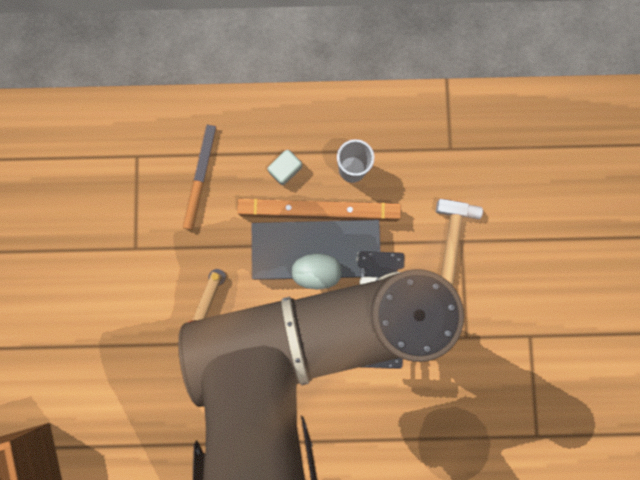

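The top view shows the slate at columns 252-381, about 4 mm left of the marks at 255 and 383. Its left end is still about 8 px short of the rail.

Request:
{"op": "apply_moves", "data": {
  "deltas": [
    {"fingers": 0,"delta_pos": [-12,2,-6],"angular": [0,0,0]},
    {"fingers": 0,"delta_pos": [-40,2,-8],"angular": [0,0,0]},
    {"fingers": 0,"delta_pos": [-82,2,-8],"angular": [0,0,0]},
    {"fingers": 0,"delta_pos": [-126,2,-8],"angular": [0,0,0]},
    {"fingers": 0,"delta_pos": [-168,-2,-8],"angular": [0,0,0]},
    {"fingers": 0,"delta_pos": [-202,-8,6],"angular": [0,0,0]},
    {"fingers": 0,"delta_pos": [-221,-16,22],"angular": [0,0,0]},
    {"fingers": 0,"delta_pos": [-227,-22,37],"angular": [0,0,0]},
    {"fingers": 0,"delta_pos": [-227,-25,44],"angular": [0,0,0]},
    {"fingers": 0,"delta_pos": [-227,-26,45],"angular": [0,0,0]}
  ]
}}

```text
clock: 22.05
tool_pos: [0.5202, 0.1292, 0.0229]
orientation: [179.9, -0.0, -93.4]
force: [0.3, 0.5, -0.2]
opening: 0.0005
gripper_force: 0.0
```

```bash
python3 -c "
from h import *
st([-142,119,23])"
```

```text
t 22.05 stop [-146.3  119.3   22.9] F [ 0.3  0.5 -0.2] rpy [ 1.7993e+02 -5.0000e-02 -9.3390e+01] open 0.5
delta [ 0.3 -4.3 -0.1] rot [ 0.07 -0.05 -0.24]
```

Request:
{"op": "apply_moves", "data": {
  "deltas": [
    {"fingers": 0,"delta_pos": [0,-0.5,0],"angular": [0,0,0]},
    {"fingers": 0,"delta_pos": [0,-1,0],"angular": [0,0,0]},
    {"fingers": 0,"delta_pos": [0,-1.5,0],"angular": [0,0,0]},
    {"fingers": 0,"delta_pos": [0,-2,0],"angular": [0,0,0]},
    {"fingers": 0,"delta_pos": [0,-2.5,0],"angular": [0,0,0]},
    {"fingers": 0,"delta_pos": [0,-3,0],"angular": [0,0,0]},
    {"fingers": 0,"delta_pos": [0,-3.5,0],"angular": [0,0,0]},
    {"fingers": 0,"delta_pos": [0,-4,-0.1],"angular": [0,0,0]},
    {"fingers": 0,"delta_pos": [0,-4.5,-0.2],"angular": [0,0,0]},
    {"fingers": 0,"delta_pos": [0,-5,-0.4],"angular": [0,0,0]}
  ]
}}

```text
clock: 23.05
tool_pos: [0.5237, 0.1287, 0.0239]
orientation: [179.8, -0.0, -93.4]
force: [-12.0, 5.6, 8.1]
opening: 0.0006
gripper_force: 6.7
```

Request:
{"op": "apply_moves", "data": {
  "deltas": [
    {"fingers": 0,"delta_pos": [-0.2,0,-0.5],"angular": [0,0,0]},
    {"fingers": 0,"delta_pos": [-0.4,-0.2,-1],"angular": [0,0,0]},
    {"fingers": 0,"delta_pos": [-0.4,-0.6,-1.3],"angular": [0,0,0]},
    {"fingers": 0,"delta_pos": [-0.4,-1.2,-1.5],"angular": [0,0,0]}
  ]
}}

```text
clock: 23.45
tool_pos: [0.5237, 0.1286, 0.0243]
orientation: [179.7, -0.1, -93.5]
force: [-11.7, 6.1, 0.2]
opening: 0.0004
gripper_force: 6.1
```

Request:
{"op": "apply_moves", "data": {
  "deltas": [
    {"fingers": 0,"delta_pos": [-0.2,-0.4,-0.4],"angular": [0,0,0]},
    {"fingers": 0,"delta_pos": [-0.4,-0.9,-0.7],"angular": [0,0,0]},
    {"fingers": 0,"delta_pos": [-0.6,-1.5,-1.0],"angular": [0,0,0]},
    {"fingers": 0,"delta_pos": [-0.6,-2.1,-1.1],"angular": [0,0,0]}
  ]
}}

```text
clock: 23.85
tool_pos: [0.5252, 0.1287, 0.0248]
orientation: [179.6, -0.1, -93.5]
force: [-10.1, 4.2, -3.9]
opening: 0.0004
gripper_force: 4.6
```

Request:
{"op": "apply_moves", "data": {
  "deltas": [
    {"fingers": 0,"delta_pos": [0,-0.8,0],"angular": [0,0,0]},
    {"fingers": 0,"delta_pos": [0,-1.8,0],"angular": [0,0,0]},
    {"fingers": 0,"delta_pos": [0,-3,0],"angular": [0,0,0]},
    {"fingers": 0,"delta_pos": [0,-4.3,0],"angular": [0,0,0]},
    {"fingers": 0,"delta_pos": [0,-5.6,0],"angular": [0,0,0]},
    {"fingers": 0,"delta_pos": [0,-6.9,0],"angular": [0,0,0]},
    {"fingers": 0,"delta_pos": [0,-8.2,0],"angular": [0,0,0]},
    {"fingers": 0,"delta_pos": [0,-9.3,0],"angular": [0,0,0]},
    {"fingers": 0,"delta_pos": [0,-10.2,0],"angular": [0,0,0]},
    {"fingers": 0,"delta_pos": [0,-10.8,0],"angular": [0,0,0]}
  ]
}}

```text
clock: 24.85
tool_pos: [0.5363, 0.1286, 0.0248]
orientation: [179.7, -0.1, -93.5]
force: [-8.8, 5.5, -2.4]
opening: 0.0006
gripper_force: 4.8
```

Request:
{"op": "apply_moves", "data": {
  "deltas": [
    {"fingers": 0,"delta_pos": [0,-0.6,0],"angular": [0,0,0]},
    {"fingers": 0,"delta_pos": [0,-1.2,0],"angular": [0,0,0]},
    {"fingers": 0,"delta_pos": [0,-1.8,0],"angular": [0,0,0]},
    {"fingers": 0,"delta_pos": [0,-2.3,0],"angular": [0,0,0]}
  ]
}}

```text
clock: 25.25
tool_pos: [0.5385, 0.1284, 0.0248]
orientation: [179.6, -0.1, -93.5]
force: [-9.7, 6.4, -3.2]
opening: 0.0004
gripper_force: 4.9
```

Request:
{"op": "apply_moves", "data": {
  "deltas": [
    {"fingers": 0,"delta_pos": [0,-0.4,0],"angular": [0,0,0]},
    {"fingers": 0,"delta_pos": [0,-0.8,0],"angular": [0,0,0]},
    {"fingers": 0,"delta_pos": [0,-1.2,0],"angular": [0,0,0]}
  ]
}}

```text
clock: 25.55
tool_pos: [0.5397, 0.1284, 0.0248]
orientation: [179.6, -0.1, -93.5]
force: [-10.5, 6.4, -3.5]
opening: 0.0004
gripper_force: 4.9
```

Request:
{"op": "apply_moves", "data": {
  "deltas": [
    {"fingers": 0,"delta_pos": [0,-0.4,0],"angular": [0,0,0]},
    {"fingers": 0,"delta_pos": [0,-0.8,0],"angular": [0,0,0]},
    {"fingers": 0,"delta_pos": [0,-1.2,0],"angular": [0,0,0]}
  ]
}}

```text
clock: 25.85
tool_pos: [0.5403, 0.1283, 0.0247]
orientation: [179.6, -0.1, -93.5]
force: [-14.3, 8.3, -0.5]
opening: 0.0007
gripper_force: 7.1
```

```bash
python3 -c "
from h import *
st();im=ctrl.snapshot('top')[:,:,::-1].copy();cv2.imwrite('pics/crop3.png',cv2.resize(im[190:300,230:410],None,fx=4.4,fy=4.4,interpolation=cv2.INTER_CUBIC))"
```

```text
t 25.85 stop [-126.2  119.6   24.7] F [-14.7   7.5  -0.5] rpy [ 1.7959e+02 -1.1000e-01 -9.3490e+01] open 0.7
```

View pics/crop3.png

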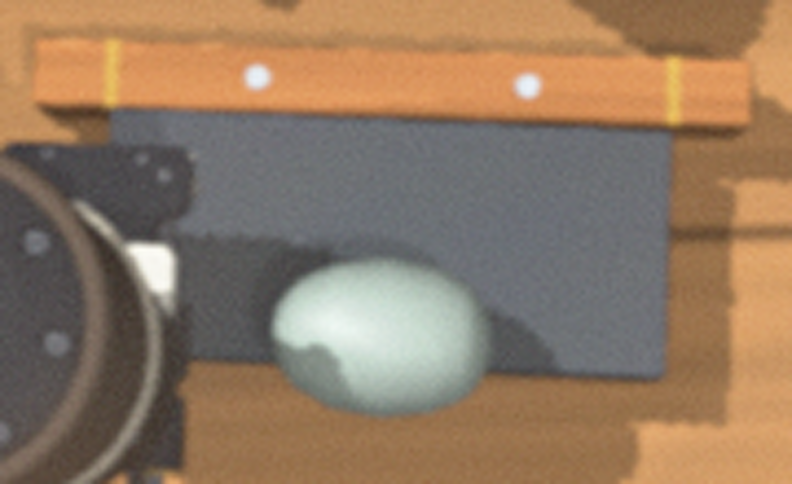

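The crop shows the slate spanning columns 110-670 against marks at 112 and 674, so it is well centred. The left end has met the rail, and the right end needs its last few millimetres.

Request:
{"op": "apply_moves", "data": {
  "deltas": [
    {"fingers": 0,"delta_pos": [-0.5,3,0],"angular": [0,0,0]},
    {"fingers": 0,"delta_pos": [-0.5,10,0],"angular": [0,0,0]},
    {"fingers": 0,"delta_pos": [0,22,-4],"angular": [0,0,0]},
    {"fingers": 0,"delta_pos": [0,38,-20],"angular": [0,0,0]},
    {"fingers": 0,"delta_pos": [4,48,-42],"angular": [0,0,0]}
  ]
}}

```text
clock: 26.4
tool_pos: [0.4945, 0.1272, 0.0685]
orientation: [179.9, -0.1, -93.4]
force: [0.2, 0.5, 1.4]
opening: 0.0006
gripper_force: 0.0
```

```bash
python3 -c "
from h import *
st([-136,-113,23])"
```

```text
t 26.4 stop [-171.8  115.9   68.5] F [0.2 0.5 1.4] rpy [ 1.7991e+02 -6.0000e-02 -9.3410e+01] open 0.6
delta [228.7 -36.9  45.7] rot [ 0.09 -0.06 -0.26]
```

Request:
{"op": "apply_moves", "data": {
  "deltas": [
    {"fingers": 0,"delta_pos": [12,0,-6],"angular": [0,0,0]},
    {"fingers": 0,"delta_pos": [40,0,-8],"angular": [0,0,0]},
    {"fingers": 0,"delta_pos": [82,0,-8],"angular": [0,0,0]},
    {"fingers": 0,"delta_pos": [126,-2,-8],"angular": [0,0,0]},
    {"fingers": 0,"delta_pos": [168,-8,-8],"angular": [0,0,0]},
    {"fingers": 0,"delta_pos": [202,-16,6],"angular": [0,0,0]},
    {"fingers": 0,"delta_pos": [222,-26,22],"angular": [0,0,0]},
    {"fingers": 0,"delta_pos": [228,-33,37],"angular": [0,0,0]},
    {"fingers": 0,"delta_pos": [228,-36,44],"angular": [0,0,0]},
    {"fingers": 0,"delta_pos": [228,-37,45],"angular": [0,0,0]}
  ]
}}

```text
clock: 27.4
tool_pos: [0.5192, -0.1025, 0.0228]
orientation: [179.9, -0.0, -93.5]
force: [-0.1, 0.6, -1.4]
opening: 0.0002
gripper_force: 0.0
```

Request:
{"op": "apply_moves", "data": {
  "deltas": [
    {"fingers": 0,"delta_pos": [0,-0.5,0],"angular": [0,0,0]},
    {"fingers": 0,"delta_pos": [0,-1,0],"angular": [0,0,0]},
    {"fingers": 0,"delta_pos": [0,-1.5,0],"angular": [0,0,0]},
    {"fingers": 0,"delta_pos": [0,-2,0],"angular": [0,0,0]},
    {"fingers": 0,"delta_pos": [0,-2.5,0],"angular": [0,0,0]},
    {"fingers": 0,"delta_pos": [0,-3,0],"angular": [0,0,0]},
    {"fingers": 0,"delta_pos": [0,-3.5,0],"angular": [0,0,0]}
  ]
}}

```text
clock: 28.1
tool_pos: [0.5233, -0.1024, 0.0237]
orientation: [-180.0, -0.0, -93.4]
force: [-0.3, 0.5, -0.4]
opening: 0.0003
gripper_force: 0.0
```

```bash
python3 -c "
from h import *
st()"
```

```text
t 28.1 stop [-130.4 -111.7   23.7] F [-0.3  0.5 -0.4] rpy [-179.99   -0.    -93.4 ] open 0.3
```

Request:
{"op": "apply_moves", "data": {
  "deltas": [
    {"fingers": 0,"delta_pos": [0,-0.5,-0.1],"angular": [0,0,0]},
    {"fingers": 0,"delta_pos": [0,-1,-0.2],"angular": [0,0,0]},
    {"fingers": 0,"delta_pos": [-0.1,-1.5,-0.4],"angular": [0,0,0]},
    {"fingers": 0,"delta_pos": [-0.2,-2,-0.6],"angular": [0,0,0]},
    {"fingers": 0,"delta_pos": [-0.3,-2.5,-0.8],"angular": [0,0,0]}
  ]
}}

```text
clock: 28.6
tool_pos: [0.5241, -0.1024, 0.0238]
orientation: [179.8, -0.0, -93.4]
force: [-5.0, -0.1, -1.8]
opening: 0.0001
gripper_force: 2.5
```

Request:
{"op": "apply_moves", "data": {
  "deltas": [
    {"fingers": 0,"delta_pos": [0,-0.5,-0.1],"angular": [0,0,0]},
    {"fingers": 0,"delta_pos": [0,-1.1,-0.3],"angular": [0,0,0]},
    {"fingers": 0,"delta_pos": [0,-1.7,-0.5],"angular": [0,0,0]},
    {"fingers": 0,"delta_pos": [0,-2.3,-0.8],"angular": [0,0,0]},
    {"fingers": 0,"delta_pos": [0,-2.8,-1],"angular": [0,0,0]}
  ]
}}

```text
clock: 29.1
tool_pos: [0.5242, -0.1026, 0.024]
orientation: [179.6, -0.0, -93.5]
force: [-11.2, 3.6, -0.2]
opening: 0.0007
gripper_force: 5.5
```

Request:
{"op": "apply_moves", "data": {
  "deltas": [
    {"fingers": 0,"delta_pos": [0,-0.4,-0.2],"angular": [0,0,0]},
    {"fingers": 0,"delta_pos": [-0.1,-0.9,-0.4],"angular": [0,0,0]},
    {"fingers": 0,"delta_pos": [-0.2,-1.4,-0.7],"angular": [0,0,0]},
    {"fingers": 0,"delta_pos": [-0.2,-1.9,-0.9],"angular": [0,0,0]}
  ]
}}

```text
clock: 29.5
tool_pos: [0.5256, -0.1028, 0.0245]
orientation: [179.5, -0.1, -93.5]
force: [-10.7, -0.3, -4.4]
opening: 0.0001
gripper_force: 4.6
```

Request:
{"op": "apply_moves", "data": {
  "deltas": [
    {"fingers": 0,"delta_pos": [0,-0.5,0],"angular": [0,0,0]},
    {"fingers": 0,"delta_pos": [0,-0.9,0],"angular": [0,0,0]},
    {"fingers": 0,"delta_pos": [0,-1.3,0],"angular": [0,0,0]},
    {"fingers": 0,"delta_pos": [0,-1.6,0],"angular": [0,0,0]}
  ]
}}

```text
clock: 29.9
tool_pos: [0.5269, -0.1032, 0.0244]
orientation: [179.5, -0.1, -93.5]
force: [-10.4, -1.6, -1.9]
opening: 0.0002
gripper_force: 4.9
```

Request:
{"op": "apply_moves", "data": {
  "deltas": [
    {"fingers": 0,"delta_pos": [0,-0.4,0],"angular": [0,0,0]},
    {"fingers": 0,"delta_pos": [0,-0.8,0],"angular": [0,0,0]},
    {"fingers": 0,"delta_pos": [0,-1.2,0],"angular": [0,0,0]}
  ]
}}

```text
clock: 30.2
tool_pos: [0.5273, -0.1033, 0.0242]
orientation: [179.4, -0.1, -93.5]
force: [-13.7, 0.1, -0.9]
opening: 0.0006
gripper_force: 6.4
```

Request:
{"op": "apply_moves", "data": {
  "deltas": [
    {"fingers": 0,"delta_pos": [0,-0.3,0],"angular": [0,0,0]},
    {"fingers": 0,"delta_pos": [0,-0.6,-0.1],"angular": [0,0,0]},
    {"fingers": 0,"delta_pos": [0,-0.8,-0.1],"angular": [0,0,0]},
    {"fingers": 0,"delta_pos": [0,-0.8,-0.1],"angular": [0,0,0]}
  ]
}}

```text
clock: 30.6
tool_pos: [0.5273, -0.1033, 0.0242]
orientation: [179.3, -0.1, -93.5]
force: [-14.6, -0.1, -1.5]
opening: 0.0002
gripper_force: 7.0
```

The force is now rising without any motion at stop x ≈ -126.4, the same as on the left, so both ends look seated. I'll retract and look from the turn-button side.

Request:
{"op": "apply_moves", "data": {
  "deltas": [
    {"fingers": 0,"delta_pos": [0,3,0],"angular": [0,0,0]},
    {"fingers": 0,"delta_pos": [0,10,0],"angular": [0,0,0]},
    {"fingers": 0,"delta_pos": [0,24,-4],"angular": [0,0,0]},
    {"fingers": 0,"delta_pos": [-4,44,-24],"angular": [0,0,0]},
    {"fingers": 10,"delta_pos": [-20,62,-52],"angular": [0,0,0]},
    {"fingers": 20,"delta_pos": [-56,75,-76],"angular": [0,0,0]},
    {"fingers": 30,"delta_pos": [-98,84,-88],"angular": [0,0,0]},
    {"fingers": 44,"delta_pos": [-142,88,-90],"angular": [0,0,0]},
    {"fingers": 44,"delta_pos": [-188,90,-90],"angular": [0,0,0]},
    {"fingers": 44,"delta_pos": [-230,90,-90],"angular": [0,0,0]}
  ]
}}

```text
clock: 31.6
tool_pos: [0.4578, 0.1348, 0.118]
orientation: [-179.8, 0.2, -93.4]
force: [1.6, 0.4, -0.6]
opening: 0.0414
gripper_force: 0.0
```

Request:
{"op": "apply_moves", "data": {
  "deltas": [
    {"fingers": 44,"delta_pos": [-40,0,0],"angular": [0,0,0]},
    {"fingers": 44,"delta_pos": [-76,0,0],"angular": [0,0,0]},
    {"fingers": 44,"delta_pos": [-102,0,0],"angular": [0,0,0]},
    {"fingers": 44,"delta_pos": [-112,0,0],"angular": [0,0,0]},
    {"fingers": 44,"delta_pos": [-114,0,0],"angular": [0,0,0]}
  ]
}}

```text
clock: 32.1
tool_pos: [0.4646, 0.2473, 0.1169]
orientation: [-180.0, 0.1, -93.3]
force: [-0.5, 0.9, -0.6]
opening: 0.0439
gripper_force: 0.0
```

```bash
python3 - <<'E'
from h import *
st([-216.8,231.3,53])
im=ctrl.snapshot('top')[:,:,::-1].copy();cv2.imwrite('pics/top4.png',im)
cv2.imwrite('pics/crop4.png',cv2.resize(im[190:340,180:410],None,fx=3.45,fy=3.45,interpolation=cv2.INTER_CUBIC))
m,g=slate(im)
try:
    C=report(fitrect(ray('top',edge(m),.046),True))
    for k,v in C.items(): print(k,np.round((S.T@(np.r_[v,0]-O))[:2]*1e3,1))
except Exception as e: print(e)
E
```

```text
t 32.1 stop [-208.3  234.2  116.9] F [-0.6  0.9 -0.6] rpy [-1.7995e+02  6.0000e-02 -9.3320e+01] open 43.9
delta [ 3.   8.6 63.9] rot [-0.05  0.06 -0.17]
farleft [642.3 127.7]
farright [ 636.2 -119.2]
nearleft [556.3 131.6]
nearright [ 542.3 -115.6]
W far 0.24705386 D l,r 0.08603056 0.09399786
far yaw deg -1.4023583
near yaw deg -3.248428
farleft [-24.3 124.6]
farright [ -16.8 -122.3]
nearleft [-110.3  123.7]
nearright [-110.8 -123.9]
```

View pics/crop4.png

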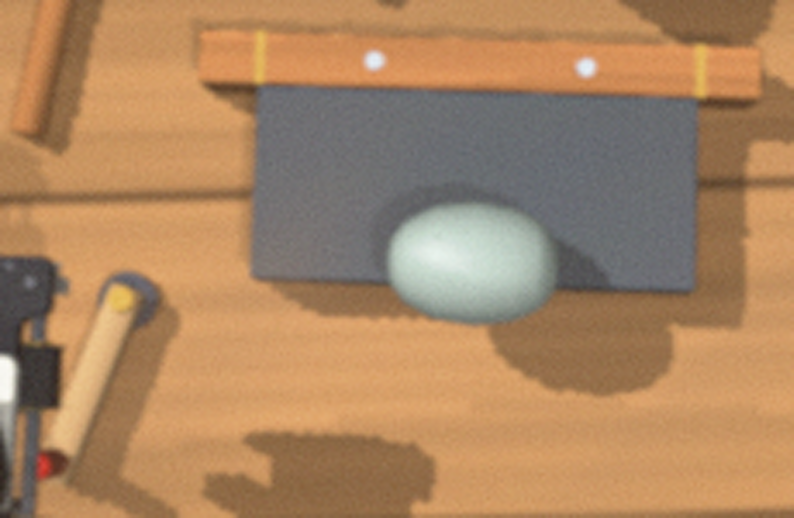

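The crop shows the slate tight and parallel along the rail between the brass marks, with the button open at lower left and its red pin at crop (45,463). I'll check the seam numerically.

```bash
python3 - <<'E'
from h import *
im=cv2.imread('pics/top4.png').astype(int)
for u in (262,280,300,320,340,360,376):
    s=im[:,u-3:u+4]
    print(u,[(v,*[int(a) for a in s[v-0].mean(0)]) for v in range(211,222)])
    
for u in (262,376):
    for v in (215,216,217,218): pass
print(ray("top",[[262,214.5],[376,218.5]],.046)[:,:2], [ (S.T@(p-O))[:2] for p in ray("top",[[262,214.5],[376,218.5]],.046)])
E
```

```text
262 [(211, 90, 146, 219), (212, 90, 146, 216), (213, 79, 129, 194), (214, 77, 101, 140), (215, 102, 99, 106), (216, 111, 105, 104), (217, 115, 110, 110), (218, 113, 109, 109), (219, 114, 111, 111), (220, 113, 109, 109), (221, 112, 109, 109)]
280 [(211, 95, 151, 221), (212, 92, 148, 219), (213, 86, 140, 209), (214, 80, 120, 176), (215, 85, 97, 123), (216, 108, 104, 106), (217, 116, 111, 110), (218, 113, 110, 109), (219, 115, 113, 112), (220, 113, 109, 109), (221, 113, 109, 110)]
300 [(211, 92, 149, 220), (212, 94, 150, 222), (213, 91, 146, 216), (214, 83, 132, 194), (215, 82, 107, 148), (216, 103, 103, 112), (217, 113, 109, 106), (218, 114, 110, 108), (219, 112, 110, 108), (220, 113, 111, 109), (221, 113, 111, 109)]
320 [(211, 93, 149, 220), (212, 91, 148, 221), (213, 89, 141, 209), (214, 82, 130, 193), (215, 72, 111, 165), (216, 78, 92, 118), (217, 103, 98, 99), (218, 114, 108, 105), (219, 113, 110, 107), (220, 113, 109, 105), (221, 113, 109, 107)]
340 [(211, 90, 144, 214), (212, 88, 141, 211), (213, 87, 139, 207), (214, 84, 134, 201), (215, 80, 129, 190), (216, 78, 110, 158), (217, 92, 99, 118), (218, 108, 105, 102), (219, 111, 107, 102), (220, 112, 109, 105), (221, 112, 108, 105)]
360 [(211, 87, 140, 208), (212, 84, 136, 202), (213, 86, 137, 205), (214, 86, 138, 207), (215, 85, 138, 205), (216, 74, 120, 181), (217, 77, 98, 135), (218, 100, 99, 104), (219, 111, 106, 102), (220, 111, 107, 103), (221, 110, 107, 104)]
376 [(211, 86, 140, 210), (212, 86, 138, 205), (213, 85, 136, 203), (214, 85, 139, 207), (215, 86, 139, 208), (216, 81, 133, 199), (217, 79, 117, 170), (218, 86, 97, 121), (219, 105, 101, 101), (220, 111, 108, 103), (221, 110, 107, 105)]
[[ 0.66459047  0.11229514]
 [ 0.65123412 -0.11005747]] [array([-0.00117766,  0.11039723]), array([-0.00229551, -0.11235336])]
```

The rail-to-slate transition is direct everywhere, with no dark seam, so the base is flush. Next I'll grasp the pin.

Request:
{"op": "apply_moves", "data": {
  "deltas": [
    {"fingers": 44,"delta_pos": [1,4,8],"angular": [0,0,-0.1]},
    {"fingers": 44,"delta_pos": [3,8.6,25],"angular": [0,0,-0.2]},
    {"fingers": 44,"delta_pos": [3,8.6,45],"angular": [0,0,-0.2]},
    {"fingers": 44,"delta_pos": [3,8.6,58],"angular": [0,0,-0.2]},
    {"fingers": 44,"delta_pos": [3,8.6,63],"angular": [0,0,-0.2]},
    {"fingers": 44,"delta_pos": [3,8.6,63],"angular": [0,0,-0.2]}
  ]
}}

```text
clock: 32.75
tool_pos: [0.4554, 0.2424, 0.0528]
orientation: [179.9, -0.1, -93.3]
force: [0.2, -0.6, 0.4]
opening: 0.0437
gripper_force: 0.0
```

Request:
{"op": "apply_moves", "data": {
  "deltas": [
    {"fingers": 30,"delta_pos": [0,0,0],"angular": [0,0,0]},
    {"fingers": 22,"delta_pos": [0,0,0],"angular": [0,0,0]},
    {"fingers": 18,"delta_pos": [0,0,0],"angular": [0,0,0]},
    {"fingers": 14,"delta_pos": [0,0,0],"angular": [0,0,0]},
    {"fingers": 14,"delta_pos": [0,0,0],"angular": [0,0,0]}
  ]
}}

```text
clock: 33.25
tool_pos: [0.4561, 0.2439, 0.0538]
orientation: [-180.0, 0.0, -93.2]
force: [-0.9, 0.0, 1.6]
opening: 0.0149
gripper_force: 30.1
```

```bash
python3 - <<'E'
from h import *
st()
for t in np.linspace(-18.7,90,13)[1:]:
    p=np.array([-124-98*np.cos(np.radians(t)),200-98*np.sin(np.radians(t))])-[-216.8,231.4]
    print(round(t,1),"tool",np.round(-p[::-1],1))
E
```

```text
t 33.25 stop [-216.6  230.4   53.8] F [-0.9  0.   1.6] rpy [-1.7997e+02  3.0000e-02 -9.3200e+01] open 14.9
-9.6 tool [15.   3.8]
-0.6 tool [30.4  5.2]
8.5 tool [45.8  4.1]
17.5 tool [60.9  0.6]
26.6 tool [75.3 -5.2]
35.7 tool [ 88.5 -13.2]
44.7 tool [100.3 -23.2]
53.8 tool [110.4 -34.9]
62.8 tool [118.6 -48. ]
71.9 tool [124.5 -62.3]
80.9 tool [128.2 -77.4]
90.0 tool [129.4 -92.8]
```

Request:
{"op": "apply_moves", "data": {
  "deltas": [
    {"fingers": 14,"delta_pos": [3,1,0],"angular": [0,0,0]},
    {"fingers": 14,"delta_pos": [8,2.3,0],"angular": [0,0,0]},
    {"fingers": 14,"delta_pos": [15,3.8,0],"angular": [0,0,0]},
    {"fingers": 14,"delta_pos": [22.7,4.8,0],"angular": [0,0,0]},
    {"fingers": 14,"delta_pos": [30.4,5.2,0],"angular": [0,0,0]},
    {"fingers": 14,"delta_pos": [38,5,0],"angular": [0,0,0]},
    {"fingers": 14,"delta_pos": [45.8,4.1,0],"angular": [0,0,0]},
    {"fingers": 14,"delta_pos": [53.4,2.7,0],"angular": [0,0,0]},
    {"fingers": 14,"delta_pos": [60.9,0.6,0],"angular": [0,0,0]},
    {"fingers": 14,"delta_pos": [66,-1.1,0],"angular": [0,0,0]}
  ]
}}

```text
clock: 34.25
tool_pos: [0.4521, 0.1759, 0.0535]
orientation: [179.9, -0.1, -93.2]
force: [-6.7, 2.4, 10.7]
opening: 0.0148
gripper_force: 30.0
```

```bash
python3 - <<'E'
from h import *
st()
E
```

```text
t 34.25 stop [-216.8  162.3   53.5] F [-6.8  2.  10.7] rpy [ 1.7988e+02 -1.0000e-01 -9.3240e+01] open 14.8
```

Request:
{"op": "apply_moves", "data": {
  "deltas": [
    {"fingers": 14,"delta_pos": [4,-1.7,-0.4],"angular": [0,0,0]},
    {"fingers": 14,"delta_pos": [9.3,-4.1,-0.8],"angular": [0,0,0]},
    {"fingers": 14,"delta_pos": [16,-7.8,-0.8],"angular": [0,0,0]},
    {"fingers": 14,"delta_pos": [22.5,-12.1,-0.8],"angular": [0,0,0]},
    {"fingers": 14,"delta_pos": [28.6,-16.9,-0.8],"angular": [0,0,0]},
    {"fingers": 14,"delta_pos": [34.3,-22.1,-0.8],"angular": [0,0,0]},
    {"fingers": 14,"delta_pos": [39.6,-27.8,-0.8],"angular": [0,0,0]},
    {"fingers": 14,"delta_pos": [44.4,-33.8,-0.8],"angular": [0,0,0]},
    {"fingers": 14,"delta_pos": [48.7,-40.2,-0.8],"angular": [0,0,0]},
    {"fingers": 14,"delta_pos": [52,-45.9,-0.8],"angular": [0,0,0]}
  ]
}}

```text
clock: 35.25
tool_pos: [0.4901, 0.1167, 0.0531]
orientation: [179.3, -0.6, -93.3]
force: [-13.4, -15.0, 18.6]
opening: 0.014
gripper_force: 18.1
```

```bash
python3 - <<'E'
from h import *
im=ctrl.snapshot('scene')[:,:,::-1];t=ctrl.snapshot('top')[:,:,::-1]
a=cv2.resize(im[130:290,330:490],None,fx=2.5,fy=2.5,interpolation=cv2.INTER_CUBIC);b=cv2.resize(t[230:390,160:320],None,fx=2.5,fy=2.5,interpolation=cv2.INTER_CUBIC)
cv2.imwrite('pics/c5.png',np.hstack([a,b]));cv2.imwrite('pics/sc5.png',im);st()
E
```

```text
t 35.35 stop [-175.1  104.9   53.1] F [ -9.7 -16.3  17.2] rpy [179.36  -0.57 -93.35] open 14.3
```

View pics/c5.png

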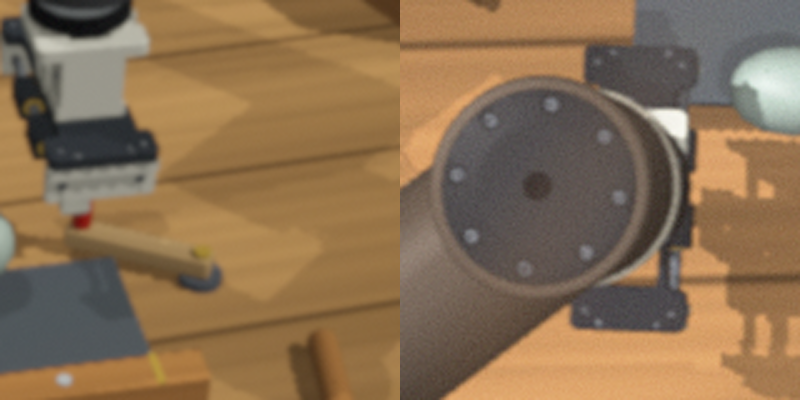

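The image pair shows the pin sitting at the pads' left edge, so it is slipping as it turns. I'll open to a loose cage, re-centre, and push on with the rear pad.

Request:
{"op": "apply_moves", "data": {
  "deltas": [
    {"fingers": 20,"delta_pos": [0,0,0],"angular": [0,0,0]},
    {"fingers": 24,"delta_pos": [0,0,0],"angular": [0,0,0]},
    {"fingers": 24,"delta_pos": [0,0,0],"angular": [0,0,0]}
  ]
}}

```text
clock: 35.65
tool_pos: [0.4955, 0.1222, 0.0538]
orientation: [179.9, -0.1, -93.3]
force: [-0.3, -1.3, -0.1]
opening: 0.0237
gripper_force: 0.6
```

```bash
python3 - <<'E'
from h import *
st([-170,112,54])
im=ctrl.snapshot('scene')[:,:,::-1]
h=cv2.cvtColor(im.copy(),cv2.COLOR_BGR2HSV);rd=(((h[...,0]<6)|(h[...,0]>174))&(h[...,1]>170)&(h[...,2]>60)).astype(np.uint8)
n,_,s,c=cv2.connectedComponentsWithStats(rd)
p=ctrl.camera_params("scene")
for i in range(1,n):
    if s[i][4]>8: print(s[i],c[i],[np.round((S.T@(ray("scene",c[i],z)[0]-O))*1e3,1) for z in(.03,.04,.05)])
E
```

```text
t 35.65 stop [-170.5  111.    53.8] F [-0.2 -1.3 -0.1] rpy [ 1.7991e+02 -6.0000e-02 -9.3270e+01] open 23.7
delta [-1.  -0.5 -0.2] rot [ 0.09 -0.06 -0.12]
```

Request:
{"op": "apply_moves", "data": {
  "deltas": [
    {"fingers": 24,"delta_pos": [0,-2,0],"angular": [0,0,0]},
    {"fingers": 24,"delta_pos": [1,-6,0],"angular": [0,0,0]},
    {"fingers": 24,"delta_pos": [3,-12,0],"angular": [0,0,0]},
    {"fingers": 24,"delta_pos": [5,-18,0],"angular": [0,0,0]},
    {"fingers": 24,"delta_pos": [6,-24,0],"angular": [0,0,0]},
    {"fingers": 24,"delta_pos": [7,-30,0],"angular": [0,0,0]},
    {"fingers": 24,"delta_pos": [8,-36,0],"angular": [0,0,0]},
    {"fingers": 24,"delta_pos": [9,-41,0],"angular": [0,0,0]},
    {"fingers": 24,"delta_pos": [9,-44,0],"angular": [0,0,0]},
    {"fingers": 24,"delta_pos": [9,-46,0],"angular": [0,0,0]}
  ]
}}

```text
clock: 36.7
tool_pos: [0.542, 0.1117, 0.0542]
orientation: [-180.0, 0.0, -93.2]
force: [-1.2, -2.4, 0.6]
opening: 0.0241
gripper_force: 0.5
```

```bash
python3 - <<'E'
from h import *
st([-120,102,54])
E
```

```text
t 36.7 stop [-123.5  103.1   54.2] F [-1.  -2.5  0.6] rpy [-179.99    0.    -93.22] open 24.1
delta [ 1.1 -3.5  0.2] rot [-0.01  0.   -0.07]
```

Request:
{"op": "apply_moves", "data": {
  "deltas": [
    {"fingers": 24,"delta_pos": [0,-1,0],"angular": [0,0,0]},
    {"fingers": 24,"delta_pos": [0,-2,0],"angular": [0,0,0]},
    {"fingers": 24,"delta_pos": [0,-3,0],"angular": [0,0,0]},
    {"fingers": 24,"delta_pos": [0,-3.8,0],"angular": [0,0,0]},
    {"fingers": 24,"delta_pos": [0,-4,0],"angular": [0,0,0]}
  ]
}}

```text
clock: 37.2
tool_pos: [0.5457, 0.1116, 0.0543]
orientation: [-180.0, 0.0, -93.2]
force: [-1.1, 0.8, -0.3]
opening: 0.0239
gripper_force: 0.4
```

```bash
python3 - <<'E'
from h import *
st()
E
```

```text
t 37.2 stop [-119.8  103.2   54.3] F [-1.1  0.7 -0.3] rpy [-179.99    0.    -93.2 ] open 23.9
```

Request:
{"op": "apply_moves", "data": {
  "deltas": [
    {"fingers": 28,"delta_pos": [0,2,0],"angular": [0,0,0]},
    {"fingers": 32,"delta_pos": [0,3,-2],"angular": [0,0,0]},
    {"fingers": 32,"delta_pos": [0,3,-12],"angular": [0,0,0]},
    {"fingers": 32,"delta_pos": [0,3,-32],"angular": [0,0,0]},
    {"fingers": 32,"delta_pos": [0,8,-56],"angular": [0,0,0]},
    {"fingers": 32,"delta_pos": [-15,30,-75],"angular": [0,0,0]},
    {"fingers": 32,"delta_pos": [-40,60,-85],"angular": [0,0,0]},
    {"fingers": 32,"delta_pos": [-70,90,-85],"angular": [0,0,0]},
    {"fingers": 32,"delta_pos": [-95,112,-85],"angular": [0,0,0]},
    {"fingers": 32,"delta_pos": [-105,122,-85],"angular": [0,0,0]}
  ]
}}

```text
clock: 38.2
tool_pos: [0.4287, 0.2252, 0.1407]
orientation: [-179.9, 0.1, -93.1]
force: [1.0, -0.2, 1.0]
opening: 0.032
gripper_force: 0.0
```

```bash
python3 - <<'E'
from h import *
st()
im=ctrl.snapshot('top')[:,:,::-1].copy();cv2.imwrite('pics/crop6.png',cv2.resize(im[190:340,180:410],None,fx=3.45,fy=3.45,interpolation=cv2.INTER_CUBIC));cv2.imwrite('pics/top6.png',im)
h=cv2.cvtColor(cv2.medianBlur(im,3),cv2.COLOR_BGR2HSV)
rd=(((h[...,0]<6)|(h[...,0]>174))&(h[...,1]>170)&(h[...,2]>60)).astype(np.uint8)
n,_,s,c=cv2.connectedComponentsWithStats(rd)
for i in range(1,n):
    if s[i][4]>8: print(s[i],c[i],np.round((S.T@(ray("top",c[i],.076)[0]-O))*1e3,1))
E
```

```text
t 38.2 stop [-243.   210.1  140.7] F [ 1.  -0.1  1. ] rpy [-1.7991e+02  1.2000e-01 -9.3090e+01] open 32.0
[260 275   6   6  25] [262.68 277.08] [-124.2  100.9   76. ]
```

View pics/crop6.png

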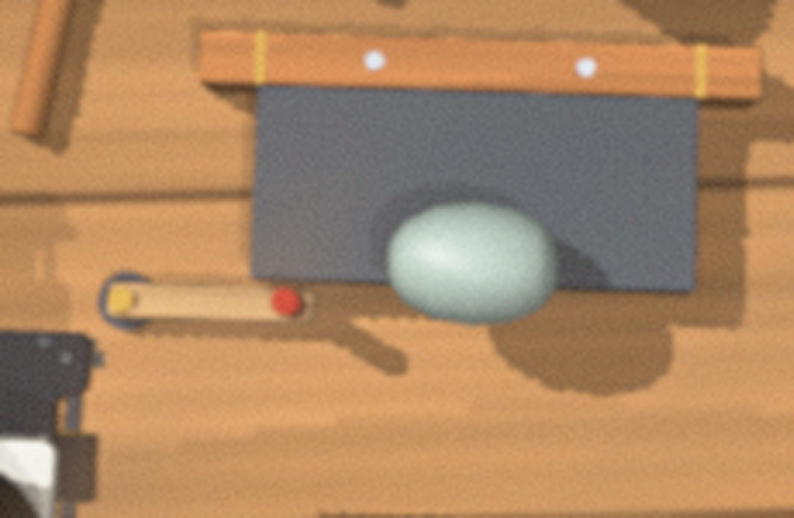

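The final crop shows the slate flush and centred. The button lies parallel behind it, with the pin at stop (-124.2, 100.9) against an ideal (-124, 102). The bystanders visible in this crop look unmoved, and the arm is clear, so I'm handing in.

```bash
python3 -c "
from plant import ctrl
print(ctrl.close_job())"
```

```text
the job is handed in; nothing more can be done
None
```

I handed the job in at about 38 s: the base sits flush on the stop rail, about 2 mm off centre between the brass marks, and the turn-button is closed behind it. My force readings on the base stayed under about 17 N, and I saw nothing else on the bench moved. I was not shown the judge's verdict.

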